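# Pull the shims and wire for the next table-base job

## Robot

A 6-joint arm with a two-finger parallel gripper is mounted at the origin on the work surface. World frame = base frame: x ahead of the robot, y to its left, z up, the work surface at z = 0. Lengths are in mm, angles in degrees, forces in N, time in s.
With the tool pointing down it reaches from about 350 to 850 mm from the base axis. Payload 8.1 kg.
Tool frame: the origin (TCP) lies midway between the tips of the shut fingers; the grasp point (between the pads) lies 19 mm behind it; z points along the fingers, x is the direction in which the jaws open and shut, and the axes are right-handed (so a half turn about z gives the same grasp; the last joint's range is limited). The gripper opens to 85 mm and grips with 20 to 120 N. Pads are 22 mm wide; open, the fingers measure 114 mm over their backs; the gripper's body (76 mm by 85 mm) begins 54 mm behind the grasp point. The pads swing forward as they close: fully open they stand 13 mm farther back than shut.
Start: joints at [-80.867, 7.471, 85.268, -0, 87.261, -4.893], TCP at [145.438, -582.111, 198.592] pointing down, gripper open.
Joint ranges: [-169.43, 169.43], [-51.17, 129.36], [1.28, 143.12], [-76.62, 256.62], [0, 156.53], [-152.29, 152.29]. Speed limits (degrees/s): [136.94, 136.94, 159.86, 180, 180, 180].

## Interface

Orientations are given as [roll, pitch, yaw] about the fixed x, y, z axes, in that order (R = Rz(yaw) Ry(pitch) Rx(roll)).
In Python, from bench import monitor, cams, r gives the robot as it stands.
- The arm moves only by the tool jog_arm, never from a script. Its arguments are lists of equal length, an entry for each row: "offset": the shift along the tool's x, y, z in mm, a list of three; "delta_rot": the turn, a rotation vector about the tool's x, y, z in degrees, a list of three; "jaw": the opening in per cent of the stroke, from 0 (shut) to 100 (fully open). In form: {"offset": [[x, y, z], ...], "delta_rot": [[rx, ry, rz], ...], "jaw": [jaw, ...]}. A call has 1 to 20 rows; each row shifts and turns the pose as measured when the row begins, along the tool's axes as they then stand; what a row does not reach is not made up. A row lasts 1/10 s, in which the tool goes at most 50 mm and 8.59 degrees, less where a joint would pass 70% of its speed; a pose out of reach is approached as far as the arm can. A call is refused whole if a number of a shift passes 50 or a number of a turn 8.59, either way. A call with a gripper value outside its range is refused whole. The fingers move at their own pace and stop on an object; "newtons" is the grip in N (left out, the last holds). Time passes only in rows, so rows that do not move let the fingers close. It gives the time, the measured TCP pose, the force and the opening at its end, in the units of the state.
- monitor.sense(): the state, without advancing time (a new reading comes with each control period).
- cams.snapshot(name): name is "side" or "top"; returns (picture, depth): 384x512x3 uint8, red, green, blue; 384x512 float32, mm along the optical axis (not along the pixel's ray), 0 where there is no reading.
- cams.camera_model(name): a dict with "K" (3x3 intrinsics, pixels), "k1" (the pictures are not rectified: a ray, as slopes to the right and down, at radius r is drawn at 1 + k1 r^2 times it, then the intrinsics apply), "camera_from_world" (4x4, takes a point from world to camera coordinates). Camera axes: x right, y down, z forward; pixel columns grow to the right and rows downward; lengths in mm; the calibration is good to about 2 mm. A picture is of the moment at which its call begins. camera_model takes no time and is no camera call.
- r.hand_in(): hands the job in, once; it reports no verdict.
The state is a dict: "time": time; "joint_pos": joint angles; "qd": joint speeds; "joint_efforts": joint torques, N m; "tool_pos": TCP position; "tcp_rot": TCP orientation; "ft_force": force on the tool from outside, world axes, zero at the start; "wrist_torque": the same for the moment, N m; "finger_gap": finger opening in mm.
Only numpy, scipy, OpenCV 4.12 (cv2) and the standard library are available. Lean on these libraries where they do the work, as an engineer would, in place of code of your own. Each camera call takes 0.05 s, during which the arm holds its last target.

## Task

Make up the kit for the next table-base job: draw every aluminium shim plate out of the blue dispenser, one at a time from the bottom, and lay them all flat in the green tray (piled or side by side), and slide each copper wire spool up off its spindle and stand it upright in the yellow tray. Leave the dispenser's shuttle pulled all the way back (handle away from the magazine), and do not disturb the grey spool, the square, the hammer or the can.

Things in the scene. Friction and masses are not known exactly. Their poses are not given: they have to be found in the camera images.
- dispenser: fixed blue magazine on a deck 20 mm above the table; origin on the table under the magazine's centre, z up; plates leave towards its -y. Magazine: outside 66 (x) x 105 (y) mm, top 82 mm above the table; inside 53 x 93 mm; two yellow straps bar its top, so plates cannot be lifted out. Behind (to y = +150 mm) the deck is a 36 mm wide rail for the shuttle
- mouth (a point): foot of the magazine's front wall, on the deck: dispenser x 0, y -53 mm, z 20 mm. The wall stops 16 mm above the deck, so only the bottom plate (12 mm) passes. From here to y = -105 mm the deck is a 36 mm wide rail: a plate overhangs it 7 mm each side and can be pinched across its 50 mm width from above, finger tips reaching below it. Drawn 50 mm further, it is free of the magazine
- shuttle (a joint): m; 0 = pulled back (start), grows as its handle is pushed to the dispenser's -y, 0.060 = fully in. Its blade (8 mm thick, 1 mm above the deck) pushes the bottom plate's rear edge (3 to 7 mm free play): at 0.060 the plate stands some 47 mm out of the mouth. The plates above then rest on the blade and drop to the deck when it is right back at 0. Stays where left; push takes up to 15 N
- shuttle_handle (a point): centre of the shuttle's red upright handle block, 24 (dispenser's x) x 20 (y) x 44 mm tall, 51 mm above the table (block from 29 to 73 mm); at dispenser y = +136 mm with the shuttle back, +76 mm fully in; free on all sides
- plate1: aluminium shim plate, 50 (its x) x 90 (its y) x 12 mm thick (its z), 0.1 to 0.2 kg; origin at the centre of its underside. All plates are alike; they start piled in the dispenser with their long side along the dispenser's y. There are 3 or 4 (plate4 may be absent)
- plate2: aluminium shim plate, 50 (its x) x 90 (its y) x 12 mm thick (its z), 0.1 to 0.2 kg; origin at the centre of its underside. All plates are alike; they start piled in the dispenser with their long side along the dispenser's y. There are 3 or 4 (plate4 may be absent)
- plate3: aluminium shim plate, 50 (its x) x 90 (its y) x 12 mm thick (its z), 0.1 to 0.2 kg; origin at the centre of its underside. All plates are alike; they start piled in the dispenser with their long side along the dispenser's y. There are 3 or 4 (plate4 may be absent)
- plate4: aluminium shim plate, 50 (its x) x 90 (its y) x 12 mm thick (its z), 0.1 to 0.2 kg; origin at the centre of its underside. All plates are alike; they start piled in the dispenser with their long side along the dispenser's y. There are 3 or 4 (plate4 may be absent)
- plate_tray: green painted tray for the shim plates, loose, 0.7 kg, 125 x 125 mm outside, 30 mm high, walls and floor 5 mm thick; origin at the centre of its underside, z up, axes along its sides
- spool_tray: yellow painted tray for the copper spools, loose, 0.8 kg, 110 (its x) x 160 (its y) mm outside, 30 mm high, walls and floor 5 mm thick; origin at the centre of its underside, z up; two spools stand side by side along its y
- stand: fixed dark steel base 280 (its x) x 80 x 14 mm with three upright steel spindles, 14 mm thick, at its x = -100, 0 and +100 mm, tips 92 mm above the table; origin at the centre of its underside. One or two copper spools and the grey one stand on them, in any order
- copper_spool1: spool of copper wire with orange flanges, 58 mm diameter, 60 mm tall (its z, the axis), bore 22 mm, 0.25 to 0.45 kg; origin at the centre of its lower end; starts on a spindle, its lower end 14 mm above the table. There are one or two (copper_spool2 may be absent)
- copper_spool2: spool of copper wire with orange flanges, 58 mm diameter, 60 mm tall (its z, the axis), bore 22 mm, 0.25 to 0.45 kg; origin at the centre of its lower end; starts on a spindle, its lower end 14 mm above the table. There are one or two (copper_spool2 may be absent)
- grey_spool: spool of grey wire with black flanges, same size, on another spindle; leave alone
- square: bystander: L-shaped aluminium square lying flat, 30 mm high; legs 120 mm along its y and 96 mm along its x (from the -y end); origin under the middle of the long leg
- hammer: bystander: hammer lying along its x, 260 mm long, 26 mm high, origin near its middle on the table
- marker_can: bystander: upright can with a blue band, 52 mm diameter, 130 mm tall; origin at the centre of its underside
There are look-alikes about, which are no part of the job. Leave any purple look-alike of the copper_spool1 alone. There is more than one size of the plate_tray; the job needs the smaller.

How it is judged:
By the outcome, as a careful person would: the job done as asked, in the order asked, and still so for the second after the job is handed in, with the robot touching nothing.
Of plate4, copper_spool2 only 1 to 2 are there at a start; the rules pass over those that are not, and their reading is None.
At some moment in a run one of plate_tray, spool_tray may be knocked a few centimetres aside while the robot is not near it.
Once in a run the grip may slacken for a moment while it holds something.
It also fails if it takes over 208 s, if anything falls off the work surface, if the arm or the gripper's body presses on something with over 40 N, if the wrist force passes 120 N, or if a joint passes its speed limit or range.

## Working session

There is one attempt and no reset: what is moved stays moved. The work goes in short steps, Python scripts to look and compute and a tool call to move; the robot and the scene stay as the last step left them, time stands still between calls to the robot, and variables do not carry over. Pictures are saved under pics/ and viewed, and the job is handed in when it is done.

Besides the shell and the picture viewer there is one more tool, called after "Emit:" as name(argument=value, ...), one argument or row to a line, values as JSON. jog_arm: Moves the arm, as the interface text tells. Its arguments: {"type":"object","properties":{"offset":{"type":"array","items":{"type":"array","items":{"type":"number"}}},"delta_rot":{"type":"array","items":{"type":"array","items":{"type":"number"}}},"jaw":{"type":"array","items":{"type":"number"}},"newtons":{"type":"number"}},"required":["offset","delta_rot","jaw"]}

```bash
ls; mkdir -p pics
cat > h.py <<'E'
import numpy as np, cv2, json
from bench import monitor, cams, r
def snap(n,tag):
    p,d=cams.snapshot(n); np.savez(f'pics/{tag}.npz',p=p,d=d); cv2.imwrite(f'pics/{tag}.png',p[:,:,::-1]); return p,d
def load(tag):
    z=np.load(f'pics/{tag}.npz'); return z['p'],z['d']
def px2w(n,u,v,depth=None,z=None):
    m=cams.camera_model(n);K=np.array(m['K']);k1=m['k1'];T=np.array(m['camera_from_world'])
    x=(np.asarray(u,float)-K[0,2])/K[0,0];y=(np.asarray(v,float)-K[1,2])/K[1,1]
    rd=np.hypot(x,y);r_=rd.copy()
    for _ in range(20): r_=rd/(1+k1*r_**2)
    s=np.where(rd>0,r_/np.maximum(rd,1e-9),1);x=x*s;y=y*s
    R=T[:3,:3];t=T[:3,3];ray=np.stack([x,y,np.ones_like(x)],-1)
    o=-R.T@t; dw=ray@R
    if depth is None: depth=(z-o[2])/dw[...,2]
    return o+dw*np.asarray(depth)[...,None]
def w2px(n,P):
    m=cams.camera_model(n);K=np.array(m['K']);k1=m['k1'];T=np.array(m['camera_from_world'])
    c=np.asarray(P,float)@T[:3,:3].T+T[:3,3];x=c[...,0]/c[...,2];y=c[...,1]/c[...,2];s=1+k1*(x*x+y*y)
    return np.stack([K[0,0]*x*s+K[0,2],K[1,1]*y*s+K[1,2]],-1)
E
python3 - <<'E'
from h import *
for n in('top','side'):
    p,d=snap(n,n+'0'); m=cams.camera_model(n);T=np.array(m['camera_from_world']);print(n,m['K'],m['k1'],-T[:3,:3].T@T[:3,3],T[2,:3])
    cv2.imwrite(f'pics/{n}0b.png',cv2.resize(p[:,:,::-1],(800,600),interpolation=cv2.INTER_CUBIC))
print(monitor.sense())
E
```

```text
pics
top [[348.75773361   0.         257.7254224 ]
 [  0.         348.75773361 190.85107302]
 [  0.           0.           1.        ]] 0.012471673472246952 [ 369.97691721  -46.52767542 1154.89758996] [ 0.10234516  0.0200256  -0.99454736]
side [[378.43945042   0.         254.01633219]
 [  0.         378.43945042 184.9559967 ]
 [  0.           0.           1.        ]] 0.027435336498672632 [ 10.61687059 614.63865681 621.29510102] [ 0.4596529  -0.69102343 -0.55785825]
{'time': 0.1, 'joint_pos': array([-8.08671173e+01,  7.51109008e+00,  8.53232681e+01,  1.25086606e-03,
        8.72621517e+01, -4.89370750e+00]), 'qd': array([-0.02171685, -0.15859993, -0.15057145, -0.00688671, -0.02415885,
       -0.02208424]), 'joint_efforts': array([ 2.99209823e-04, -5.70948350e+01, -5.01945806e+01, -3.13672563e-04,
        8.06372787e-03,  5.14836429e-06]), 'tool_pos': array([ 145.35870041, -581.55589457,  197.6439726 ]), 'tcp_rot': array([-1.79990522e+02,  9.60515391e-02, -7.59734627e+01]), 'ft_force': array([ 0.33445148,  0.39766827, -0.25338817]), 'wrist_torque': array([-0.04500352, -0.04453451,  0.05575908]), 'finger_gap': 85.50496537237147}
```

View pics/top0b.png

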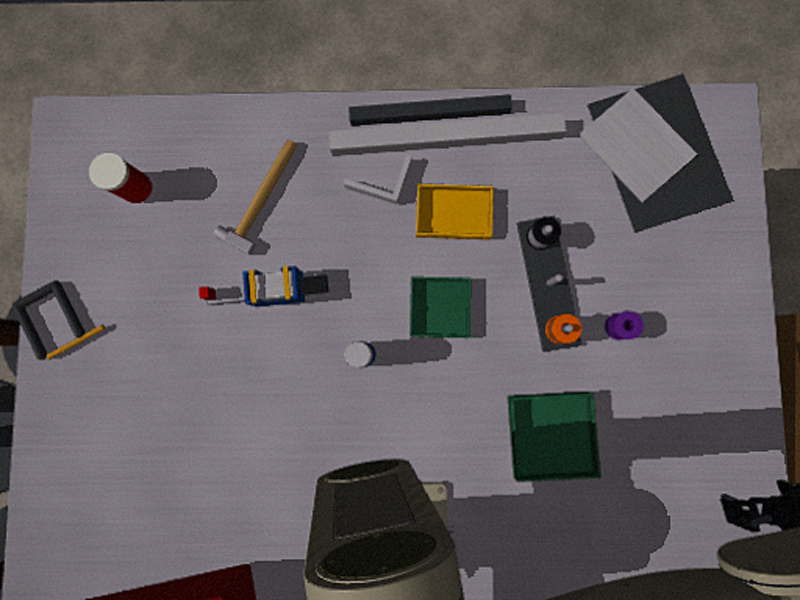

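View pics/side0b.png

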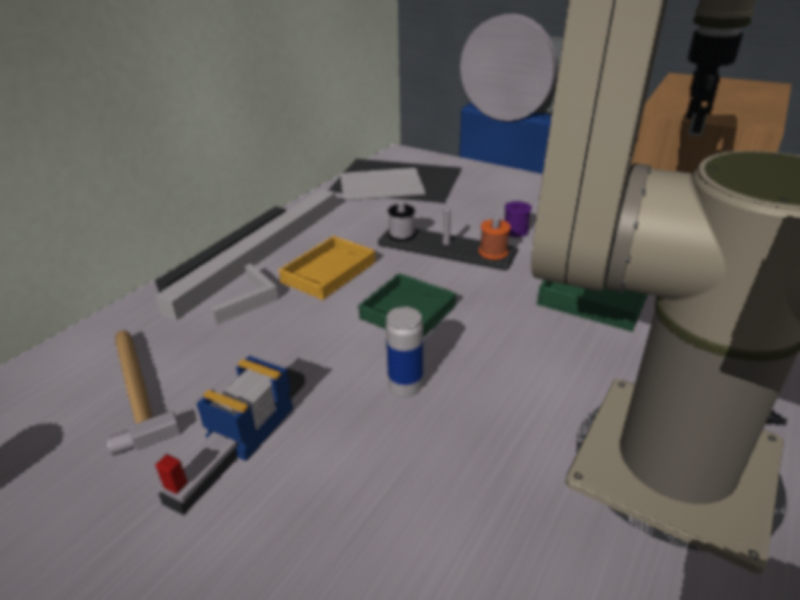

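Top view (800×600 picture):

| Thing | Pixel | Use |
|---|---|---|
| Dispenser, blue | (272,286) | The job; handle at (206,293), mouth to the right |
| Copper spool | (565,329) | Wanted: orange flanges, on an end spindle |
| Purple spool | (625,325) | Look-alike |
| Grey/black spool | (545,232) | Leave alone |
| Green tray, small | (441,307) | Wanted: the smaller |
| Green tray, big | (555,435) | Look-alike |
| Yellow tray | (455,211) | The job |
| Can | (360,352) | Bystander, near the small green tray |

Next I measure and check sizes in a close crop.

Run:
```python
from h import *
p,d=load('top0')
v,u=np.mgrid[0:384,0:512]
W=px2w('top',u.astype(float),v.astype(float),depth=d)
np.save('pics/W0.npy',W)
hsv=cv2.cvtColor(p,cv2.COLOR_RGB2HSV)
def box(name,x0,y0,x1,y1,zlo,zhi,hm=None,smin=90):
    s=.64;m=np.zeros((384,512),bool);m[int(y0*s):int(y1*s),int(x0*s):int(x1*s)]=1
    m&=(W[...,2]>zlo)&(W[...,2]<zhi)
    if hm: m&=(hsv[...,0]>=hm[0])&(hsv[...,0]<=hm[1])&(hsv[...,1]>smin)
    P=W[m]; 
    if len(P)<5: print(name,'few',len(P));return
    r_=cv2.minAreaRect(P[:,:2].astype(np.float32)); print(name,len(P),'c',np.round(r_[0],1),'size',np.round(r_[1],1),'ang',round(r_[2],1),'z med',np.round(np.percentile(P[:,2],[5,50,95]),1))
box('green small rim',400,265,485,350,22,45)
box('green big rim',500,380,610,490,22,60)
box('yellow rim',405,175,505,245,22,45)
box('disp all',235,255,310,315,60,100)
box('disp rail',300,260,335,310,10,30)
box('handle',190,280,220,305,55,90)
box('back rail',205,280,243,306,10,30)
box('stand',510,205,590,360,7,25)
box('orange',540,305,590,350,60,90)
box('grey',520,210,570,255,60,90)
box('purple',600,300,655,350,40,90)
box('can',340,335,385,375,110,150)
box('hammerhead',210,215,262,255,10,50)
box('table',100,300,180,450,-20,20)
a=cv2.resize(p[150:230,115:235,::-1],(780,520),interpolation=cv2.INTER_CUBIC);cv2.imwrite('pics/c1.png',a)
a=cv2.resize(p[100:240,255:435,::-1],(770,599),interpolation=cv2.INTER_CUBIC);cv2.imwrite('pics/c2.png',a)
```

```text
green small rim 252 c [469.  -99.2] size [123.3 124.2] ang 89.0 z med [24.6 28.6 32.1]
green big rim 633 c [ 204.6 -325.2] size [169.1 169.8] ang 2.6 z med [24.5 36.9 41.1]
yellow rim 271 c [ 673.4 -133.6] size [160.1 110.8] ang 87.0 z med [23.5 28.2 31.8]
disp all 657 c [513.3 242.9] size [ 65.9 106.5] ang 5.2 z med [63.5 69.1 82.2]
disp rail 203 c [517.6 165.3] size [63. 56.] ang 0.8 z med [14.9 19.  22.1]
handle 61 c [500.2 377.1] size [22.9 20.2] ang 4.8 z med [58.3 70.2 75. ]
back rail 188 c [503.1 350.5] size [38.3 74. ] ang 5.8 z med [23.3 27.2 29.6]
stand 1456 c [ 529.1 -327.9] size [300.2  81.5] ang 9.2 z med [ 9.4 13.  17.5]
orange 254 c [ 420.  -345.8] size [57.6 52.5] ang 89.4 z med [68.3 72.7 78.7]
grey 243 c [ 616.5 -313.2] size [56.1 55. ] ang 65.3 z med [68.3 72.8 77.7]
purple 270 c [ 427.2 -472.7] size [57.5 56.5] ang 88.7 z med [46.9 58.3 61.9]
can 234 c [373.2  59.8] size [46.3 47.3] ang 88.8 z med [118.3 128.4 131.5]
hammerhead 319 c [633.4 335.2] size [84.1 86.3] ang 85.9 z med [13.8 23.3 27.3]
table 4879 c [335.8 536.7] size [320.4 172. ] ang 2.2 z med [-5.1 -1.5  2.3]
```

View pics/c1.png

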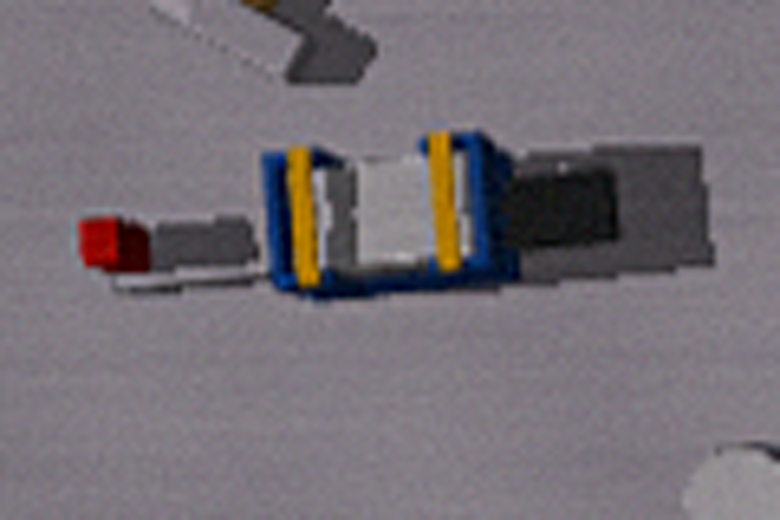

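View pics/c2.png

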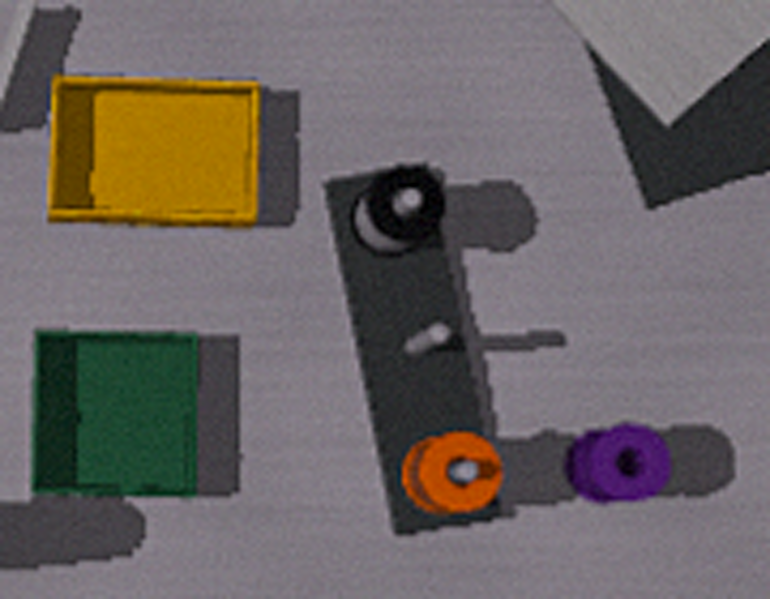

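Sizes agree with the descriptions: small tray 123×124, magazine 66×106, handle-to-magazine 135, spindles 199 apart. The pile top is at z≈69, so there are four plates, and only one copper spool is present. Next, a planner that works out the rows.

```bash
cat >> h.py <<'E'
from scipy.spatial.transform import Rotation as Rt
TH=np.radians(5.5); DO=np.array([513.2,242.5])
def disp(x,y): 
    c,s=np.cos(TH),np.sin(TH); return DO+np.array([c*x-s*y,s*x+c*y])
def ori(yaw,tilt=0): return Rt.from_euler('xyz',[180,0,yaw],degrees=True)*Rt.from_rotvec([tilt,0,0],degrees=True)
def cur():
    s=monitor.sense(); return np.array(s['tool_pos']),Rt.from_euler('xyz',s['tcp_rot'],degrees=True)
def plan(wps,start=None,rnd=1):
    """wps: list of (pos,R,n rows)"""
    p,R=start or cur(); off=[];dr=[]
    for tp,tR,n in wps:
        tp=np.array(tp,float)
        dv=(R.inv()*tR).as_rotvec(degrees=True)
        for k in range(n):
            m=n-k
            o=R.inv().apply((tp-p)/m); d=(R.inv()*tR).as_rotvec(degrees=True)/m
            o=np.round(o,rnd)+0; d=np.round(d,rnd)+0
            off.append(o.tolist());dr.append(d.tolist())
            p=p+R.apply(o);R=R*Rt.from_rotvec(d,degrees=True)
    print(len(off),'rows; max',np.abs(off).max(),np.abs(dr).max());print(json.dumps(off).replace(' ',''));print(json.dumps(dr).replace(' ',''))
E
python3 - <<'E'
from h import *
h=disp(0,136);print(h,disp(0,-84))
plan([([440,-150,200],ori(-30),12),([h[0],h[1],150],ori(5.5),14)],rnd=0)
E
```

```text
[500.16497766 377.87388298] [521.25104321 158.88671934]
26 rows; max 44.0 4.0
[[-29.0,-33.0,0.0],[-27.0,-34.0,0.0],[-24.0,-36.0,0.0],[-22.0,-38.0,0.0],[-19.0,-39.0,0.0],[-16.0,-41.0,0.0],[-13.0,-41.0,0.0],[-10.0,-42.0,0.0],[-7.0,-43.0,0.0],[-5.0,-43.0,-1.0],[-2.0,-44.0,0.0],[0.0,-44.0,-1.0],[-15.0,-35.0,4.0],[-13.0,-35.0,4.0],[-12.0,-36.0,4.0],[-10.0,-37.0,4.0],[-9.0,-37.0,4.0],[-7.0,-37.0,3.0],[-6.0,-37.0,4.0],[-4.0,-38.0,3.0],[-2.0,-38.0,4.0],[0.0,-38.0,3.0],[1.0,-38.0,4.0],[3.0,-38.0,3.0],[4.0,-37.0,4.0],[7.0,-38.0,3.0]]
[[0.0,0.0,-4.0],[0.0,0.0,-4.0],[0.0,0.0,-4.0],[0.0,0.0,-4.0],[0.0,0.0,-4.0],[0.0,0.0,-4.0],[0.0,0.0,-4.0],[0.0,0.0,-4.0],[0.0,0.0,-3.0],[0.0,0.0,-4.0],[0.0,0.0,-3.0],[0.0,0.0,-4.0],[0.0,0.0,-3.0],[0.0,0.0,-2.0],[0.0,0.0,-3.0],[0.0,0.0,-2.0],[0.0,0.0,-3.0],[0.0,0.0,-2.0],[0.0,0.0,-3.0],[0.0,0.0,-2.0],[0.0,0.0,-3.0],[0.0,0.0,-2.0],[0.0,0.0,-3.0],[0.0,0.0,-2.0],[0.0,0.0,-3.0],[0.0,0.0,-2.0]]
```

Emit:
jog_arm(
  offset=[
    [-29,-33,0],
    [-27,-34,0],
    [-24,-36,0],
    [-22,-38,0],
    [-19,-39,0],
    [-16,-41,0],
    [-13,-41,0],
    [-10,-42,0],
    [-7,-43,0],
    [-5,-43,0],
    [-2,-44,0],
    [0,-44,0],
  ],
  delta_rot=[
    [0,0,-4],
    [0,0,-4],
    [0,0,-4],
    [0,0,-4],
    [0,0,-4],
    [0,0,-4],
    [0,0,-4],
    [0,0,-4],
    [0,0,-4],
    [0,0,-4],
    [0,0,-4],
    [0,0,-4],
  ],
  jaw=[100,100,100,100,100,100,100,100,100,100,100,100],
  newtons=60,
)

```text
time: 1.3
tool_pos: [436.5, -129.0, 192.8]
tcp_rot: [-179.7, 0.4, -26.7]
ft_force: [0.5, 0.4, 0.1]
finger_gap: 85.6
```

Run:
```python
from h import *
h=disp(0,136);print(cur()[0],cur()[1].as_euler('xyz',degrees=True))
plan([([h[0],h[1],150],ori(5.5),15)],rnd=0)
```

```text
[ 436.53830777 -129.01410228  192.80882696] [-179.65078181    0.42873729  -26.67480203]
15 rows; max 34.0 3.0
[[-11.0,-32.0,3.0],[-10.0,-32.0,3.0],[-9.0,-33.0,3.0],[-8.0,-33.0,3.0],[-7.0,-33.0,3.0],[-6.0,-34.0,3.0],[-4.0,-34.0,3.0],[-3.0,-34.0,3.0],[-2.0,-34.0,3.0],[-1.0,-34.0,3.0],[0.0,-34.0,3.0],[1.0,-34.0,4.0],[3.0,-34.0,3.0],[5.0,-34.0,4.0],[6.0,-33.0,3.0]]
[[0.0,0.0,-2.0],[0.0,0.0,-2.0],[0.0,0.0,-2.0],[0.0,0.0,-2.0],[0.0,0.0,-2.0],[0.0,0.0,-2.0],[0.0,0.0,-2.0],[0.0,0.0,-2.0],[0.0,0.0,-2.0],[0.0,0.0,-2.0],[0.0,0.0,-2.0],[0.0,0.0,-3.0],[0.0,0.0,-2.0],[0.0,0.0,-3.0],[-1.0,0.0,-2.0]]
```

Emit:
jog_arm(
  offset=[
    [-11,-32,3],
    [-10,-32,3],
    [-9,-33,3],
    [-8,-33,3],
    [-7,-33,3],
    [-6,-34,3],
    [-4,-34,3],
    [-3,-34,3],
    [-2,-34,3],
    [-1,-34,3],
    [0,-34,3],
    [1,-34,3],
    [3,-34,3],
    [5,-25,3],
    [4,-12,3],
    [0,0,0],
  ],
  delta_rot=[
    [0,0,-2],
    [0,0,-2],
    [0,0,-2],
    [0,0,-2],
    [0,0,-2],
    [0,0,-2],
    [0,0,-2],
    [0,0,-2],
    [0,0,-2],
    [0,0,-2],
    [0,0,-2],
    [0,0,-3],
    [0,0,-2],
    [0,0,-3],
    [0,0,-2],
    [0,0,0],
  ],
  jaw=[100,100,100,100,100,100,100,100,100,100,100,100,100,100,100,100],
)

```text
time: 2.9
tool_pos: [488.2, 374.0, 142.5]
tcp_rot: [-179.5, 0.7, 7.3]
ft_force: [0.5, -0.3, 0.9]
finger_gap: 85.3
```

Run:
```python
from h import *
h=disp(0,136);print(cur()[0],cur()[1].as_euler('xyz',degrees=True))
plan([([h[0],h[1],110],ori(5.5),4),([h[0],h[1],38],ori(5.5),3)],rnd=1)
```

```text
[488.24222795 373.95118377 142.49805544] [-179.54809925    0.7072342     7.26784116]
7 rows; max 24.0 0.5
[[3.2,-0.5,8.1],[3.1,-0.6,8.1],[3.1,-0.6,8.1],[3.1,-0.7,8.1],[0.0,0.0,24.0],[0.0,0.0,24.0],[0.0,0.1,24.0]]
[[-0.1,0.2,0.4],[-0.1,0.2,0.5],[-0.1,0.2,0.4],[-0.1,0.1,0.5],[0.0,0.0,0.0],[0.0,0.0,0.0],[0.0,0.0,0.0]]
```

Emit:
jog_arm(
  offset=[
    [4,-1,8],
    [4,-1,8],
    [3,-1,8],
    [2,0,8],
    [0,0,24],
    [0,0,24],
    [0,0,22],
    [0,0,0],
  ],
  delta_rot=[
    [0,0,0.5],
    [0,0,0.5],
    [-0.5,0.5,0.5],
    [0,0.2,0.4],
    [0,0,0],
    [0,0,0],
    [0,0,0],
    [0,0,0],
  ],
  jaw=[100,100,100,100,100,100,100,100],
)

```text
time: 3.7
tool_pos: [502.0, 373.5, 33.3]
tcp_rot: [179.8, -0.0, 4.6]
ft_force: [-0.7, -0.4, -0.2]
finger_gap: 85.4
```

Run:
```python
from h import *
p,R=cur();print(p,R.as_euler('xyz',degrees=True))
pc,d=snap('side','s1')
a=cv2.resize(pc[200:350,80:240,::-1],(640,600),interpolation=cv2.INTER_CUBIC);cv2.imwrite('pics/s1c.png',a)
print('handle in tool', R.inv().apply(np.array([*disp(0,136),40])-p))
```

```text
[501.95754031 373.53390791  33.34340769] [ 1.79759365e+02 -2.28513050e-02  4.64530401e+00]
handle in tool [-1.43253758 -4.44289472 -6.67588257]
```

View pics/s1c.png

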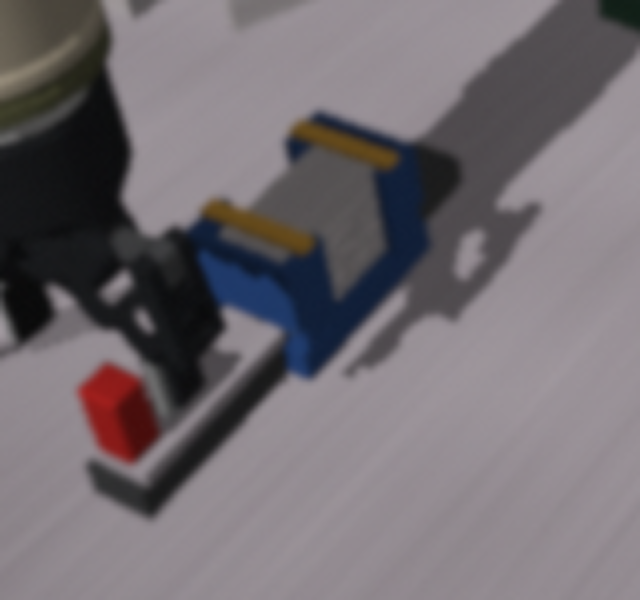

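Run:
```python
from h import *
p,R=cur()
for q in ([45,0,-13],[-45,0,-13],[45,0,-32],[-45,0,-32]):
    u=w2px('side',p+R.apply(q)); print(q,(u-[80,200])*4)
for z in(73,29): print('handle',(w2px('side',[*disp(0,136),z])-[80,200])*4)
print('rail end',(w2px('side',[*disp(0,150),20])-[80,200])*4)
```

```text
[45, 0, -13] [ 47.18407718 373.66323266]
[-45, 0, -13] [188.34112429 444.89987734]
[45, 0, -32] [ 36.78111912 346.73275791]
[-45, 0, -32] [179.62711034 417.64400478]
handle [100.94776114 380.85426289]
handle [123.08097884 443.34095517]
rail end [105.21322853 478.39921943]
```

Emit:
jog_arm(
  offset=[
    [-1,-4,-4],
    [0,0,-1],
    [0,0,0],
    [0,0,0],
    [0,0,0],
    [0,0,0],
    [0,0,0],
    [0,0,0],
  ],
  delta_rot=[
    [0,0,-0.8],
    [0,0,0],
    [0,0,0],
    [0,0,0],
    [0,0,0],
    [0,0,0],
    [0,0,0],
    [0,0,0],
  ],
  jaw=[100,60,20,20,20,20,20,20],
  newtons=60,
)

```text
time: 4.55
tool_pos: [505.4, 380.6, 47.8]
tcp_rot: [-179.9, -0.7, 5.5]
ft_force: [-0.7, 0.3, 0.8]
finger_gap: 17.4
```

Run:
```python
from h import *
p,R=cur();print(p,R.as_euler('xyz',degrees=True),monitor.sense()['ft_force'])
print('handle in tool', R.inv().apply(np.array([*disp(0,136),40])-p))
```

```text
[505.43995074 380.5775398   47.82912732] [-179.93365174   -0.65484221    5.47497388] [-0.66746411  0.34671089  0.79623243]
handle in tool [-5.59798554  2.1970235   7.76311673]
```

Run:
```python
from h import *
s=monitor.sense();print(s['tool_pos'],s['qd'],s['joint_efforts'])
pc,d=snap('side','s2')
a=cv2.resize(pc[200:350,80:240,::-1],(640,600),interpolation=cv2.INTER_CUBIC);cv2.imwrite('pics/s2c.png',a)
s=monitor.sense();print(s['tool_pos'],s['qd'])
pc,d=snap('top','t2')
a=cv2.resize(pc[130:240,115:245,::-1],(709,600),interpolation=cv2.INTER_CUBIC);cv2.imwrite('pics/t2c.png',a)
s=monitor.sense();print(s['tool_pos'],s['qd'])
```

```text
[505.43995074 380.5775398   47.82912732] [-0.05351893 -0.06033794 -0.0326131   0.06091134  0.06791557  0.01010527] [ 9.75145027e-03 -6.32416606e+01 -4.66366124e+01 -2.82456516e-02
 -7.94100459e-02  1.53540545e-04]
[505.40877747 380.58026141  47.79721868] [ 0.02278547  0.04930327  0.09184135  0.01530527 -0.11748928  0.03593446]
[505.36987915 380.57293567  47.73671747] [ 0.00299462  0.04126918  0.1459226   0.05457509  0.01966405 -0.01272191]
```

View pics/s2c.png

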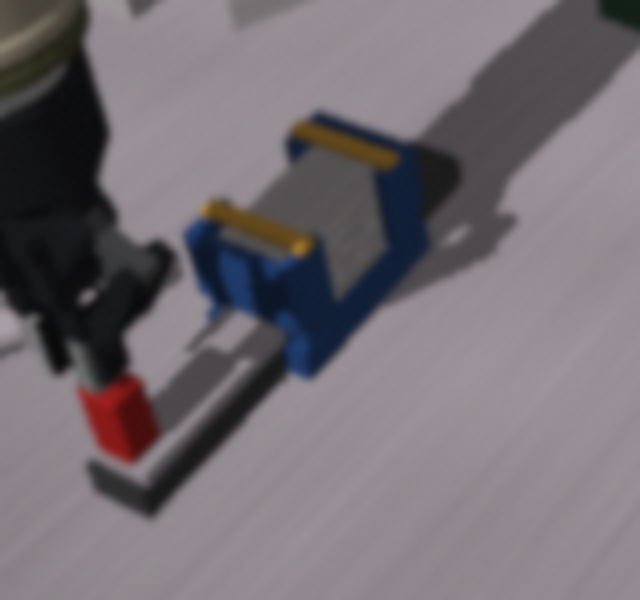

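View pics/t2c.png

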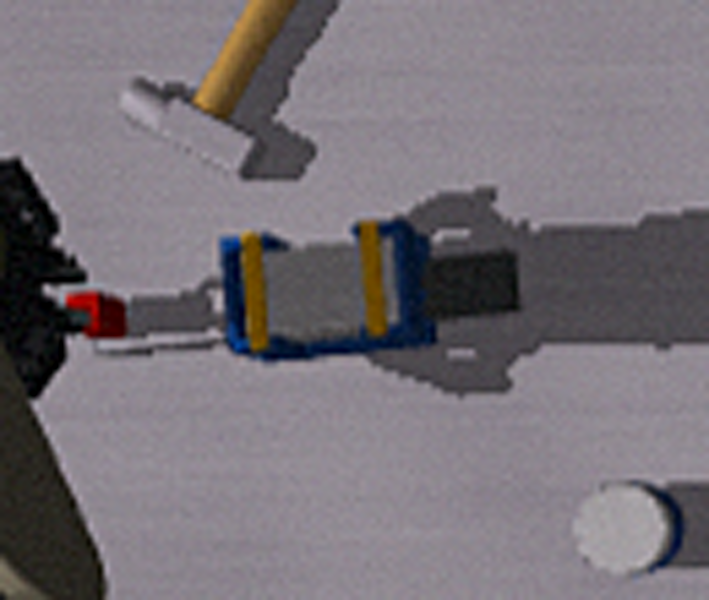

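Run:
```python
from h import *
for t in('s1','s2'):
    p,d=load(t)
    v,u=np.mgrid[200:350,80:240]
    W=px2w('side',u.astype(float),v.astype(float),depth=d[200:350,80:240])
    c=p[200:350,80:240].astype(int)
    red=(c[...,0]>120)&(c[...,1]<70)
    P=W[red&(W[...,2]>20)];print(t,'red n',len(P),np.round(np.percentile(P,[3,50,97],axis=0),0).tolist())
    # gripper points: z>35, near handle
    m=(~red)&(W[...,2]>25)&(W[...,1]>310)&(W[...,1]<450)&(W[...,0]>420)&(W[...,0]<600)&(d[200:350,80:240]>0)
    P=W[m]; i=np.argsort(P[:,2])[:25]; print(np.round(P[i],0).tolist())
```

```text
s1 red n 175 [[487.0, 370.0, 36.0], [496.0, 384.0, 72.0], [505.0, 387.0, 75.0]]
[[479.0, 373.0, 25.0], [477.0, 379.0, 25.0], [479.0, 354.0, 25.0], [493.0, 386.0, 25.0], [480.0, 357.0, 25.0], [481.0, 350.0, 25.0], [479.0, 370.0, 25.0], [486.0, 314.0, 25.0], [480.0, 360.0, 25.0], [591.0, 312.0, 25.0], [480.0, 363.0, 25.0], [486.0, 316.0, 25.0], [480.0, 384.0, 25.0], [481.0, 359.0, 26.0], [486.0, 311.0, 26.0], [479.0, 368.0, 26.0], [483.0, 327.0, 26.0], [478.0, 383.0, 26.0], [476.0, 384.0, 26.0], [483.0, 335.0, 26.0], [481.0, 356.0, 26.0], [496.0, 386.0, 26.0], [592.0, 313.0, 26.0], [588.0, 311.0, 26.0], [516.0, 388.0, 26.0]]
s2 red n 115 [[487.0, 379.0, 35.0], [494.0, 385.0, 61.0], [504.0, 387.0, 75.0]]
[[517.0, 388.0, 25.0], [492.0, 385.0, 25.0], [596.0, 328.0, 25.0], [507.0, 387.0, 25.0], [483.0, 337.0, 25.0], [481.0, 339.0, 25.0], [477.0, 382.0, 26.0], [479.0, 373.0, 26.0], [500.0, 386.0, 26.0], [594.0, 324.0, 26.0], [595.0, 321.0, 26.0], [484.0, 316.0, 26.0], [482.0, 343.0, 26.0], [501.0, 387.0, 26.0], [483.0, 321.0, 26.0], [484.0, 318.0, 26.0], [479.0, 360.0, 26.0], [483.0, 330.0, 26.0], [596.0, 322.0, 26.0], [484.0, 339.0, 26.0], [485.0, 317.0, 26.0], [478.0, 375.0, 26.0], [479.0, 384.0, 26.0], [494.0, 385.0, 26.0], [511.0, 388.0, 26.0]]
```

Run:
```python
from h import *
for t in('s1','s2'):
    p,d=load(t)
    print(t)
    for (cu,cv) in ([(185,405),(175,385),(195,385),(200,340),(205,300),(160,300),(130,330),(185,260),(20,330)] if t=='s1' else [(90,375),(100,380),(110,360),(120,330),(80,350),(160,260),(50,360),(85,300),(40,260)]):
        u,v=80+cu/4,200+cv/4
        print((cu,cv),np.round(px2w('side',u,v,depth=d[int(round(v)),int(round(u))]),0))
```

```text
s1
(185, 405) [446. 373.  86.]
(175, 385) [444. 376. 103.]
(195, 385) [445. 366.  93.]
(200, 340) [429. 368. 133.]
(205, 300) [430. 360. 149.]
(160, 300) [431. 378. 165.]
(130, 330) [453. 382. 138.]
(185, 260) [434. 361. 171.]
(20, 330) [545. 383.  86.]
s2
(90, 375) [486. 388.  96.]
(100, 380) [487. 385.  89.]
(110, 360) [482. 380. 100.]
(120, 330) [455. 385. 141.]
(80, 350) [488. 388. 111.]
(160, 260) [440. 368. 174.]
(50, 360) [512. 390.  93.]
(85, 300) [595. 326.  24.]
(40, 260) [481. 394. 174.]
```

Run:
```python
from h import *
p,d=load('side0')
a=cv2.resize(p[0:110,410:512,::-1],(556,600),interpolation=cv2.INTER_CUBIC);cv2.imwrite('pics/s0c.png',a)
v,u=np.mgrid[0:110,410:512]
W=px2w('side',u.astype(float),v.astype(float),depth=d[0:110,410:512])
m=(W[...,1]<-450)&(W[...,1]>-700)&(W[...,0]<300)&(W[...,2]>100)&(d[0:110,410:512]>0)
P=W[m];i=np.argsort(P[:,2])[:20];print(np.round(P[i]).tolist())
print(w2px('side',[145.4,-582,198.6])*1.5625, monitor.sense()['joint_pos'])
```

```text
[[160.0, -622.0, 245.0], [163.0, -621.0, 245.0], [126.0, -539.0, 246.0], [157.0, -621.0, 246.0], [138.0, -533.0, 246.0], [140.0, -531.0, 247.0], [131.0, -535.0, 247.0], [124.0, -537.0, 247.0], [135.0, -531.0, 247.0], [164.0, -623.0, 248.0], [133.0, -531.0, 248.0], [139.0, -536.0, 248.0], [134.0, -537.0, 248.0], [156.0, -624.0, 249.0], [158.0, -622.0, 249.0], [128.0, -530.0, 249.0], [161.0, -619.0, 249.0], [136.0, -533.0, 249.0], [141.0, -530.0, 249.0], [164.0, -623.0, 251.0]]
[685.08922824 150.64815843] [32.48911574 18.37616478 88.89989763 -0.24888373 72.11912923 27.08684085]
```

View pics/s0c.png

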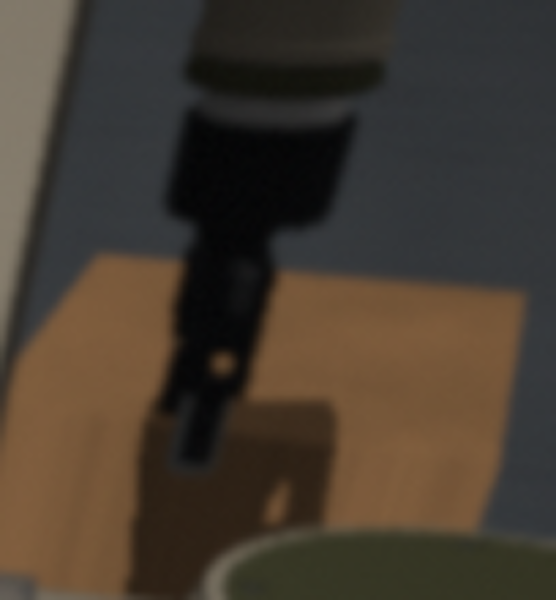

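Emit:
jog_arm(
  offset=[
    [0,0,-30],
    [0,0,-20],
    [0,0,0],
    [0,0,0],
    [0,0,0],
  ],
  delta_rot=[
    [0,0,0],
    [0,0,0],
    [0,0,0],
    [0,0,0],
    [0,0,0],
  ],
  jaw=[0,0,0,0,0],
)

```text
time: 5.15
tool_pos: [503.3, 379.4, 95.7]
tcp_rot: [179.9, -0.4, 5.5]
ft_force: [-0.1, 0.1, -0.4]
finger_gap: -0.0
```

Run:
```python
from h import *
p,R=cur();print(p,monitor.sense()['finger_gap'])
pc,d=snap('side','s3')
a=cv2.resize(pc[150:300,80:240,::-1],(640,600),interpolation=cv2.INTER_CUBIC);cv2.imwrite('pics/s3c.png',a)
u=w2px('side',p);print((u-[80,150])*4)
v,u=np.mgrid[150:300,80:240];dd=d[150:300,80:240]
W=px2w('side',u.astype(float),v.astype(float),depth=dd)
m=(np.hypot(W[...,0]-p[0],W[...,1]-p[1])<45)&(W[...,2]>78)
P=W[m];i=np.argsort(P[:,2])[:15];print(np.round(P[i]).tolist())
```

```text
[503.28508583 379.37835211  95.74062697] -0.01685902060018722
[ 81.48079228 546.24811329]
[[494.0, 384.0, 130.0], [495.0, 379.0, 130.0], [495.0, 387.0, 130.0], [494.0, 382.0, 130.0], [494.0, 385.0, 131.0], [495.0, 388.0, 131.0], [496.0, 387.0, 132.0], [495.0, 384.0, 132.0], [493.0, 383.0, 132.0], [503.0, 390.0, 133.0], [493.0, 387.0, 133.0], [496.0, 389.0, 134.0], [507.0, 391.0, 134.0], [496.0, 387.0, 134.0], [497.0, 390.0, 134.0]]
```

View pics/s3c.png

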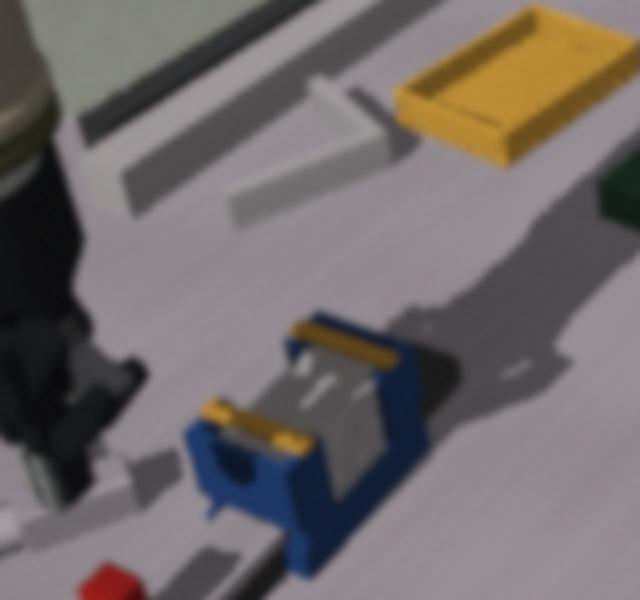

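The shut finger tips show at z≈129 while the reported TCP is at 96. Against the start picture it is again about 33 mm short, and in the same camera the handle top reads correctly (73–75). So the real tips lie about 33 mm behind the reported TCP, and I plan with that offset.

```bash
cat >> h.py <<'E'
OFF=33.
def tip():
    p,R=cur(); return p-R.apply([0,0,OFF]),R
def tplan(wps,rnd=0,start=None):
    plan([(np.array(q,float)+Rr.apply([0,0,OFF]),Rr,n) for q,Rr,n in wps],rnd=rnd,start=start)
def st():
    p,R=tip();s=monitor.sense();print('t',round(s['time'],2),'tip',np.round(p,1),'rpy',np.round(R.as_euler('xyz',degrees=True),1),'F',np.round(s['ft_force'],1),'gap',round(s['finger_gap'],1))
E
python3 - <<'E'
from h import *
st();h=disp(0,136)
tplan([([h[0],h[1],95],ori(5.5),4),([h[0],h[1],38],ori(5.5),6)],rnd=1)
E
```

```text
t 5.2 tip [502.7 379.2 128.3] rpy [179.9  -0.4   5.5] F [-0.5  0.3 -0.8] gap -0.0
10 rows; max 9.5 0.1
[[-0.8,0.2,8.3],[-0.8,0.3,8.3],[-0.7,0.2,8.3],[-0.7,0.3,8.3],[0.0,0.0,9.5],[0.0,0.0,9.5],[0.0,0.0,9.5],[0.0,0.0,9.5],[0.0,0.0,9.5],[0.0,0.0,9.5]]
[[0.0,-0.1,0.0],[0.0,-0.1,0.0],[0.0,-0.1,0.0],[0.1,-0.1,0.0],[0.0,0.0,0.0],[0.0,0.0,0.0],[0.0,0.0,0.0],[0.0,0.0,0.0],[0.0,0.0,0.0],[0.0,0.0,0.0]]
```

Emit:
jog_arm(
  offset=[
    [-1,0,0],
    [-1,0,0],
    [-1,0,15],
    [0,0,18],
    [0,0,18],
    [0,0,18],
    [0,0,15],
    [0,0,4],
    [0,0,0],
    [0,0,0],
    [0,0,0],
    [0,0,0],
    [0,0,0],
  ],
  delta_rot=[
    [0,0,0],
    [0,0,0],
    [0,0,0],
    [0,0,0],
    [0,0,0],
    [0,0,0],
    [0,0,0],
    [0,0,0],
    [0,0,0],
    [0,0,0],
    [0,0,0],
    [0,0,0],
    [0,0,0],
  ],
  jaw=[75,75,75,75,75,75,75,75,15,15,15,15,15],
  newtons=60,
)

```text
time: 6.5
tool_pos: [499.2, 377.2, -3.1]
tcp_rot: [179.8, -0.3, 5.4]
ft_force: [3.4, 1.7, -7.0]
finger_gap: 23.3
```

Run:
```python
from h import *
st()
p,R=tip();h=disp(0,136);t=disp(0,75.5)
print('handle rel',R.inv().apply(np.array([*h,38])-p))
```

```text
t 6.5 tip [499.  377.3  29.9] rpy [179.8  -0.3   5.4] F [ 3.4  1.7 -7. ] gap 23.3
handle rel [ 1.24014    -0.43780952 -8.13826643]
```

Emit:
jog_arm(
  offset=[
    [0,6,-1],
    [0,9,0],
    [0,9,0],
    [0,9,0],
    [0,9,0],
    [0,9,0],
    [0,7,0],
    [0,5,0],
    [0,4,0],
    [0,2,0],
  ],
  delta_rot=[
    [0,0,0],
    [0,0,0],
    [0,0,0],
    [0,0,0],
    [0,0,0],
    [0,0,0],
    [0,0,0],
    [0,0,0],
    [0,0,0],
    [0,0,0],
  ],
  jaw=[15,15,15,15,15,15,15,15,15,15],
)

```text
time: 7.5
tool_pos: [504.9, 321.9, -3.1]
tcp_rot: [-178.8, -0.6, 5.6]
ft_force: [4.4, 9.9, -9.7]
finger_gap: 23.1
```

Run:
```python
from h import *
st()
p,R=tip();t=disp(0,76)
print('to go',R.inv().apply(np.array([*t,31])-p))
```

```text
t 7.5 tip [504.6 321.2  29.9] rpy [-178.8   -0.6    5.6] F [ 4.4  9.9 -9.7] gap 23.1
to go [ 1.06416727  3.15557562 -1.1537521 ]
```

Emit:
jog_arm(
  offset=[
    [0,5,0],
    [0,4,0],
    [0,4,0],
  ],
  delta_rot=[
    [-0.5,0,0],
    [-0.5,0,0],
    [0,0,0],
  ],
  jaw=[15,15,15],
)

```text
time: 7.8
tool_pos: [505.3, 318.5, -3.1]
tcp_rot: [-179.0, -0.8, 5.6]
ft_force: [5.6, 25.1, -16.7]
finger_gap: 23.4
```

Run:
```python
from h import *
st()
p,R=tip();t=disp(0,76)
print('to go',R.inv().apply(np.array([*t,31])-p))
pc,d=snap('top','t4')
a=cv2.resize(pc[130:240,115:245,::-1],(709,600),interpolation=cv2.INTER_CUBIC);cv2.imwrite('pics/t4c.png',a)
```

```text
t 7.8 tip [504.9 317.8  29.9] rpy [-179.    -0.8    5.6] F [  5.6  25.1 -16.7] gap 23.4
to go [ 1.02520966 -0.23359082 -1.0591501 ]
```

View pics/t4c.png

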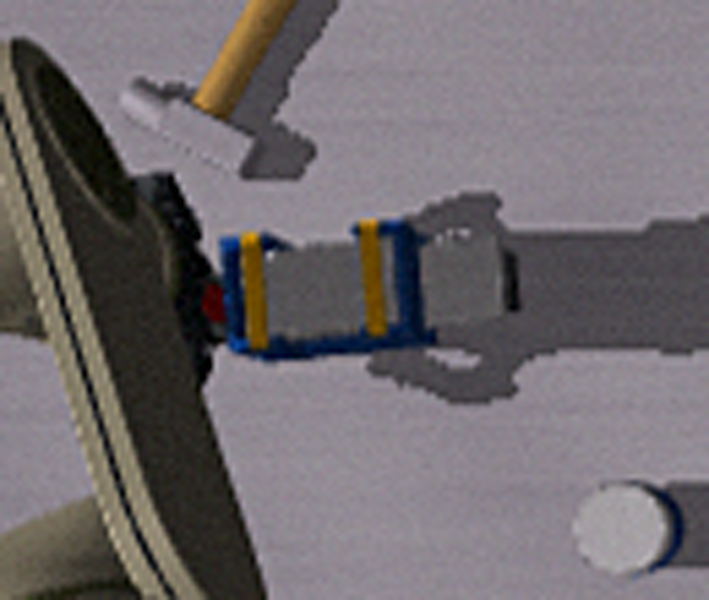

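Run:
```python
from h import *
R0=cur()[1];p=tip()[0];q=disp(0,-84)
tplan([(p,R0,3),([p[0],p[1],125],ori(5.5),4),([q[0],q[1],105],ori(5.5,12),6),([q[0],q[1],20],ori(5.5,12),4)],rnd=0)
```

```text
17 rows; max 26.0 2.0
[[0.0,0.0,0.0],[0.0,0.0,0.0],[0.0,0.0,0.0],[0.0,0.0,-24.0],[0.0,0.0,-24.0],[0.0,-1.0,-24.0],[1.0,0.0,-23.0],[0.0,26.0,3.0],[0.0,26.0,2.0],[0.0,25.0,2.0],[0.0,26.0,0.0],[0.0,26.0,0.0],[1.0,25.0,-1.0],[0.0,4.0,21.0],[0.0,5.0,21.0],[0.0,4.0,20.0],[0.0,5.0,21.0]]
[[0.0,0.0,0.0],[0.0,0.0,0.0],[0.0,0.0,0.0],[0.0,0.0,0.0],[0.0,0.0,0.0],[-1.0,0.0,0.0],[0.0,-1.0,0.0],[2.0,0.0,0.0],[2.0,0.0,0.0],[2.0,0.0,0.0],[2.0,0.0,0.0],[2.0,0.0,0.0],[2.0,0.0,0.0],[0.0,0.0,0.0],[0.0,0.0,0.0],[0.0,0.0,0.0],[0.0,0.0,0.0]]
```

Emit:
jog_arm(
  offset=[
    [0,0,0],
    [0,0,0],
    [0,0,-24],
    [0,0,-24],
    [0,-1,-24],
    [1,0,-23],
    [0,26,3],
    [0,26,2],
    [0,25,2],
    [0,26,0],
    [0,26,0],
    [1,25,-1],
    [0,0,0],
  ],
  delta_rot=[
    [0,0,0],
    [0,0,0],
    [0,0,0],
    [0,0,0],
    [-1,0,0],
    [0,-1,0],
    [2,0,0],
    [2,0,0],
    [2,0,0],
    [2,0,0],
    [2,0,0],
    [2,0,0],
    [0,0,0],
  ],
  jaw=[85,85,85,85,85,85,85,85,85,85,85,85,85],
)

```text
time: 9.15
tool_pos: [526.6, 161.0, 86.6]
tcp_rot: [-167.6, -0.8, 5.9]
ft_force: [0.3, 0.4, -0.3]
finger_gap: 72.3
```

Run:
```python
from h import *
st()
q=disp(0,-84)
tplan([([q[0],q[1],60],ori(5.5,12),3),([q[0],q[1],9],ori(5.5,12),3)],rnd=1)
```

```text
t 9.15 tip [526.9 153.9 118.8] rpy [-167.6   -0.8    5.9] F [ 0.3  0.4 -0.3] gap 72.3
6 rows; max 19.6 0.3
[[-2.1,2.5,19.5],[-2.0,2.5,19.5],[-1.9,2.4,19.6],[0.0,3.5,16.6],[0.0,3.5,16.6],[0.0,3.6,16.7]]
[[-0.1,-0.2,0.2],[-0.2,-0.2,0.2],[-0.1,-0.3,0.1],[0.0,0.0,0.0],[0.0,0.0,0.0],[0.0,0.0,0.0]]
```

Emit:
jog_arm(
  offset=[
    [-2,2,19],
    [-2,2,19],
    [-2,2,19],
    [0,4,17],
    [0,4,16],
    [0,3,10],
    [0,0,0],
    [0,0,0],
  ],
  delta_rot=[
    [0,0,0],
    [0,-0.3,0.2],
    [0,-0.3,0.2],
    [0,0,0],
    [0,0,0],
    [0,0,0],
    [0,0,0],
    [0,0,0],
  ],
  jaw=[85,85,85,85,85,85,85,85],
)

```text
time: 9.95
tool_pos: [525.6, 165.0, -11.4]
tcp_rot: [-167.8, -0.6, 5.5]
ft_force: [0.2, -0.4, 1.2]
finger_gap: 72.7
```

Run:
```python
from h import *
st()
q=disp(0,-84)
tplan([([q[0],q[1],9],ori(5.5,12),1)],rnd=1)
pc,d=snap('side','s5')
a=cv2.resize(pc[150:300,100:260,::-1],(640,600),interpolation=cv2.INTER_CUBIC);cv2.imwrite('pics/s5c.png',a)
```

```text
t 9.95 tip [526.  158.   20.9] rpy [-167.8   -0.6    5.5] F [ 0.2 -0.4  1.2] gap 72.7
1 rows; max 11.8 0.6
[[-5.1,1.3,11.8]]
[[-0.2,-0.6,0.1]]
```

View pics/s5c.png

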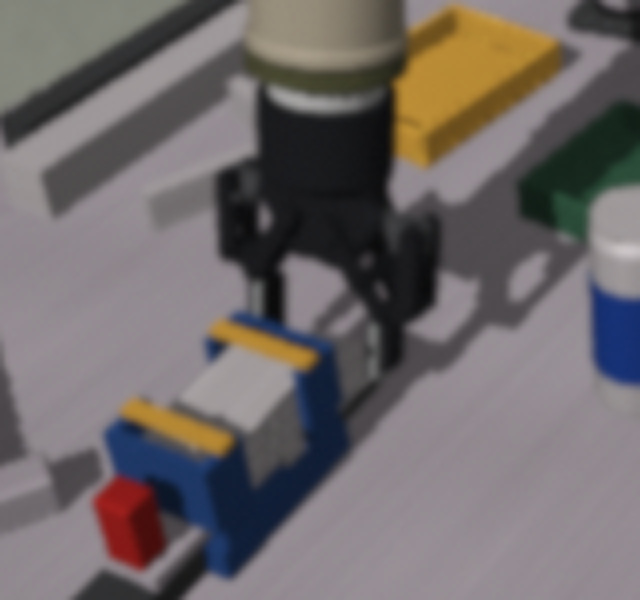

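Emit:
jog_arm(
  offset=[
    [-3,1,4],
    [-2,1,5],
    [0,0,3],
    [0,0,0],
    [0,0,0],
    [0,0,0],
    [0,0,0],
  ],
  delta_rot=[
    [0,0,0],
    [0,-0.4,0],
    [0,0,0],
    [0,0,0],
    [0,0,0],
    [0,0,0],
    [0,0,0],
  ],
  jaw=[85,85,85,45,45,45,45],
  newtons=80,
)

```text
time: 10.7
tool_pos: [522.4, 165.1, -21.2]
tcp_rot: [-167.8, -0.4, 5.6]
ft_force: [0.5, -0.2, -1.4]
finger_gap: 48.1
```

Run:
```python
from h import *
st()
q=disp(0,-84)
tplan([([q[0],q[1],9],ori(5.5,12),1)],rnd=1)
```

```text
t 10.7 tip [522.8 158.2  11.1] rpy [-167.8   -0.4    5.6] F [ 0.5 -0.2 -1.4] gap 48.1
1 rows; max 2.2 0.4
[[-1.7,-0.3,2.2]]
[[-0.2,-0.4,0.2]]
```

Emit:
jog_arm(
  offset=[
    [0,5,-1],
    [0,8,-2],
    [0,9,-2],
    [0,9,-2],
    [0,9,-2],
    [0,9,-2],
    [0,9,-2],
    [0,6,-1],
    [0,2,0],
  ],
  delta_rot=[
    [0,0,0],
    [0,0,0],
    [0,0,0],
    [0,0,0],
    [0,0,0],
    [0,0,0],
    [0,0,0],
    [0,0,0],
    [0,0,0],
  ],
  jaw=[45,45,45,45,45,45,45,45,45],
)

```text
time: 11.6
tool_pos: [529.8, 91.0, -21.5]
tcp_rot: [-167.8, -0.4, 5.5]
ft_force: [-0.8, 1.4, 0.5]
finger_gap: 48.1
```

Run:
```python
from h import *
st()
p,R=tip()
print('disp frame', np.array([[np.cos(TH),np.sin(TH)],[-np.sin(TH),np.cos(TH)]])@(p[:2]-DO))
tplan([([p[0],p[1],60],ori(5.5,12),4),([468.5,-128,60],ori(-1,12),10)],rnd=0)
```

```text
t 11.6 tip [530.2  84.1  10.8] rpy [-167.8   -0.4    5.5] F [-0.8  1.4  0.5] gap 48.1
disp frame [   1.76610564 -159.32639052]
14 rows; max 21.0 1.0
[[0.0,-3.0,-12.0],[0.0,-2.0,-12.0],[0.0,-3.0,-12.0],[0.0,-2.0,-12.0],[-8.0,20.0,-4.0],[-8.0,20.0,-4.0],[-7.0,20.0,-5.0],[-7.0,20.0,-4.0],[-7.0,21.0,-5.0],[-7.0,21.0,-4.0],[-7.0,20.0,-5.0],[-6.0,21.0,-4.0],[-6.0,21.0,-5.0],[-6.0,20.0,-4.0]]
[[0.0,0.0,0.0],[0.0,0.0,0.0],[0.0,0.0,0.0],[0.0,0.0,0.0],[0.0,0.0,1.0],[0.0,0.0,1.0],[0.0,0.0,1.0],[0.0,0.0,0.0],[0.0,0.0,1.0],[0.0,0.0,0.0],[0.0,0.0,1.0],[0.0,0.0,0.0],[0.0,0.0,1.0],[0.0,1.0,0.0]]
```

Emit:
jog_arm(
  offset=[
    [0,-3,-12],
    [0,-2,-12],
    [0,-3,-12],
    [0,-2,-12],
    [-8,20,-4],
    [-8,20,-4],
    [-8,20,-5],
    [-7,20,-4],
    [-7,21,-5],
    [-7,21,-4],
    [-7,20,-5],
    [-6,20,-4],
    [-6,12,-3],
    [-3,5,-1],
    [0,0,0],
  ],
  delta_rot=[
    [0,0,0],
    [0,0,0],
    [0,0,0],
    [0,0,0],
    [0,0,1],
    [0,0,1],
    [0,0,1],
    [0,0,0],
    [0,0,1],
    [0,0,0],
    [0,0,1],
    [0,0,0],
    [0,0,1],
    [0,0,0],
    [0,0,0],
  ],
  jaw=[45,45,45,45,45,45,45,45,45,45,45,45,45,45,45],
)

```text
time: 13.1
tool_pos: [475.4, -100.6, 47.3]
tcp_rot: [-168.1, -0.1, -0.3]
ft_force: [-0.4, 0.4, -0.9]
finger_gap: 48.2
```

Run:
```python
from h import *
st()
pc,d=snap('top','t6')
a=cv2.resize(pc[110:240,225:355,::-1],(600,600),interpolation=cv2.INTER_CUBIC);cv2.imwrite('pics/t6c.png',a)
pc,d=snap('side','s6')
a=cv2.resize(pc[120:270,190:350,::-1],(640,600),interpolation=cv2.INTER_CUBIC);cv2.imwrite('pics/s6c.png',a)
p,R=tip()
tplan([([468.5,-128,30],ori(-1,12),3),([468.5,-128,5],ori(-1,12),2)],rnd=1)
```

```text
t 13.1 tip [ 475.3 -107.4   79.6] rpy [-1.681e+02 -1.000e-01 -3.000e-01] F [-0.4  0.4 -0.9] gap 48.2
5 rows; max 14.7 0.3
[[-2.3,10.3,14.7],[-2.3,10.4,14.6],[-2.3,10.4,14.6],[0.0,2.6,12.2],[0.0,2.6,12.3]]
[[0.0,0.0,0.3],[0.1,0.0,0.2],[0.0,0.1,0.3],[0.0,0.0,0.0],[0.0,0.0,0.0]]
```

View pics/t6c.png

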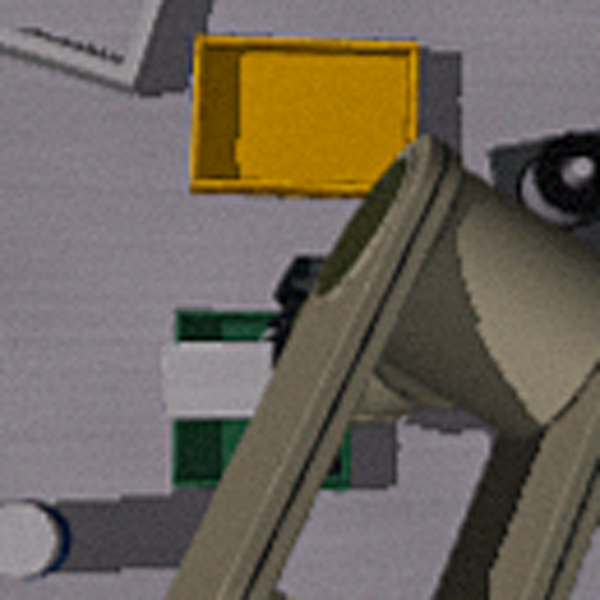

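View pics/s6c.png

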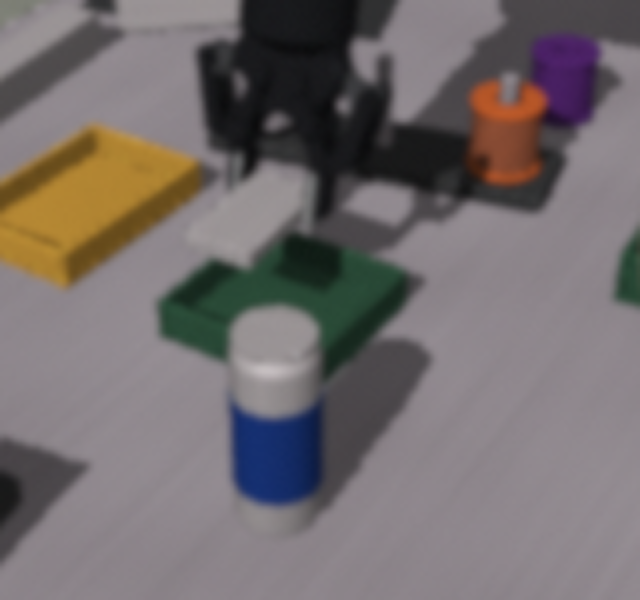

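Run:
```python
from h import *
for c in ((163,345),(163,416)): print(px2w('top',225+c[0]/4.615,110+c[1]/4.615,z=99))
p,d=load('t6');print([np.round(px2w('top',225+c[0]/4.615,110+c[1]/4.615,depth=d[round(110+c[1]/4.615),round(225+c[0]/4.615)]),1) for c in((200,380),(240,380))])
```

```text
[497.22431787 -33.35533135  99.        ]
[450.19858775 -32.87350474  99.        ]
[array([473.4, -57.5, 102.3]), array([473.4, -83.8,  99.2])]
```

Emit:
jog_arm(
  offset=[
    [-2,10,13],
    [-2,10,13],
    [-1,9,13],
    [0,3,12],
    [0,3,10],
    [0,2,6],
    [0,0,0],
  ],
  delta_rot=[
    [0,0,0.3],
    [0,0,0.3],
    [0,0,0],
    [0,0,0],
    [0,0,0],
    [0,0,0],
    [0,0,0],
  ],
  jaw=[45,45,45,45,45,45,45],
)

```text
time: 13.9
tool_pos: [471.2, -121.4, -27.9]
tcp_rot: [-167.9, 0.1, -0.6]
ft_force: [-0.5, 1.1, 0.7]
finger_gap: 48.3
```

Run:
```python
from h import *
st()
tplan([([470.5,-128.4,5],ori(-1,12),2)],rnd=1)
```

```text
t 13.9 tip [ 471.2 -128.3    4.4] rpy [-1.679e+02  1.000e-01 -6.000e-01] F [-0.5  1.1  0.7] gap 48.3
2 rows; max 0.3 0.2
[[-0.3,0.0,-0.3],[-0.3,0.0,-0.3]]
[[-0.1,0.1,0.2],[0.0,0.1,0.1]]
```

Run:
```python
from h import *
p,R=tip();h=disp(-1,76)
tplan([([p[0],p[1],55],ori(-1,12),3),([525,100,130],ori(3,6),10),([h[0],h[1],130],ori(5.5,0),9),([h[0],h[1],34],ori(5.5,0),5)],rnd=0)
```

```text
27 rows; max 24.0 1.0
[[0.0,-4.0,-16.0],[0.0,-3.0,-17.0],[0.0,-4.0,-16.0],[5.0,-24.0,-3.0],[5.0,-23.0,-3.0],[5.0,-23.0,-3.0],[5.0,-23.0,-4.0],[6.0,-23.0,-4.0],[5.0,-23.0,-4.0],[6.0,-24.0,-4.0],[6.0,-23.0,-5.0],[6.0,-23.0,-5.0],[7.0,-24.0,-4.0],[-1.0,-24.0,3.0],[-1.0,-24.0,2.0],[-1.0,-24.0,2.0],[-1.0,-24.0,1.0],[-1.0,-24.0,1.0],[-1.0,-24.0,1.0],[0.0,-24.0,0.0],[0.0,-23.0,0.0],[0.0,-24.0,0.0],[0.0,0.0,19.0],[0.0,0.0,19.0],[0.0,0.0,19.0],[0.0,0.0,20.0],[-1.0,1.0,19.0]]
[[0.0,0.0,0.0],[0.0,0.0,0.0],[0.0,0.0,0.0],[-1.0,0.0,0.0],[-1.0,0.0,0.0],[-1.0,0.0,0.0],[0.0,0.0,-1.0],[-1.0,0.0,0.0],[0.0,0.0,-1.0],[-1.0,0.0,0.0],[0.0,0.0,-1.0],[-1.0,0.0,0.0],[0.0,0.0,-1.0],[-1.0,0.0,0.0],[-1.0,0.0,0.0],[-1.0,0.0,0.0],[-1.0,0.0,0.0],[0.0,0.0,0.0],[-1.0,0.0,-1.0],[0.0,0.0,0.0],[-1.0,0.0,-1.0],[0.0,0.0,0.0],[0.0,0.0,0.0],[0.0,0.0,0.0],[0.0,0.0,0.0],[0.0,0.0,0.0],[0.0,0.0,0.0]]
```

Emit:
jog_arm(
  offset=[
    [0,0,0],
    [0,0,0],
    [0,-2,-8],
    [0,-3,-17],
    [0,-4,-18],
  ],
  delta_rot=[
    [0,0,0],
    [0,0,0],
    [0,0,0],
    [0,0,0],
    [0,0,0],
  ],
  jaw=[70,70,70,70,70],
)

```text
time: 14.4
tool_pos: [468.9, -119.9, 13.9]
tcp_rot: [-167.7, 0.4, -0.6]
ft_force: [0.5, -1.0, -0.3]
finger_gap: 59.9
```

Emit:
jog_arm(
  offset=[
    [6,-24,-6],
    [6,-30,-6],
    [7,-30,-6],
    [7,-30,-6],
    [8,-30,-6],
    [8,-30,-5],
    [8,-30,-4],
    [6,-30,0],
    [-1,-30,0],
    [-2,-30,0],
    [-2,-30,0],
    [-2,-30,0],
    [-2,-30,0],
    [-2,-30,0],
    [0,-20,0],
    [0,-8,0],
    [0,0,0],
  ],
  delta_rot=[
    [-1,0,0],
    [-1,0,-0.5],
    [-1,0,-0.5],
    [-1,0,-0.5],
    [-1,0,-0.5],
    [-1,0,-0.5],
    [-1,0,-0.5],
    [-1,0,-0.5],
    [-1,0,-0.5],
    [-1,0,-0.5],
    [-1,0,-0.5],
    [-1,0,-0.5],
    [0,0,0],
    [0,0,0],
    [0,0,0],
    [0,0,0],
    [0,0,0],
  ],
  jaw=[75,75,75,75,75,75,75,75,75,75,75,75,75,75,75,75,75],
)

```text
time: 16.1
tool_pos: [498.5, 329.9, 102.4]
tcp_rot: [179.8, -0.7, 4.9]
ft_force: [0.4, -0.4, -0.1]
finger_gap: 64.2
```

Run:
```python
from h import *
st();h=disp(-1,76)
tplan([([h[0],h[1],110],ori(5.5,0),4),([h[0],h[1],34],ori(5.5,0),5)],rnd=1)
pc,d=snap('top','t7')
a=cv2.resize(pc[100:240,220:380,::-1],(685,600),interpolation=cv2.INTER_CUBIC);cv2.imwrite('pics/t7c.png',a)
```

```text
t 16.1 tip [498.1 330.  135.4] rpy [179.8  -0.7   4.9] F [ 0.4 -0.4 -0.1] gap 64.2
9 rows; max 15.2 0.2
[[1.3,3.1,6.4],[1.3,3.1,6.4],[1.3,3.1,6.3],[1.3,3.0,6.4],[0.0,0.0,15.2],[0.0,0.0,15.2],[0.0,0.0,15.2],[0.0,0.0,15.2],[0.1,0.0,15.2]]
[[0.1,-0.2,-0.2],[0.0,-0.2,-0.1],[0.1,-0.1,-0.2],[0.0,-0.2,-0.1],[0.0,0.0,0.0],[0.0,0.0,0.0],[0.0,0.0,0.0],[0.0,0.0,0.0],[0.0,0.0,0.0]]
```

View pics/t7c.png

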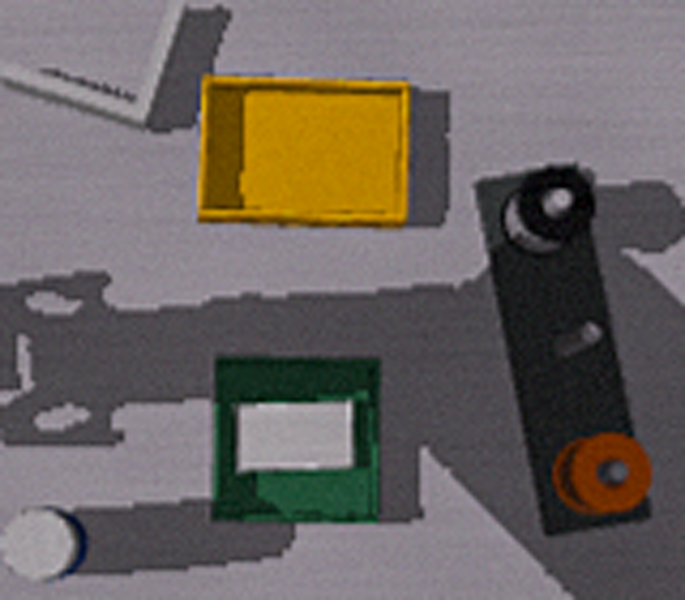

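Plate 1 lies flat in the middle of the small green tray, at crop pixel (295,436). The trays have not moved. Now the handle.

Emit:
jog_arm(
  offset=[
    [2,4,8],
    [2,4,8],
    [1,3,8],
    [0,1,14],
    [0,0,15],
    [0,0,15],
    [0,0,15],
    [0,0,10],
    [0,0,0],
    [0,0,0],
    [0,0,0],
    [0,0,0],
  ],
  delta_rot=[
    [0,-0.2,-0.2],
    [0,-0.2,-0.2],
    [0,-0.2,-0.2],
    [0,0,0],
    [0,0,0],
    [0,0,0],
    [0,0,0],
    [0,0,0],
    [0,0,0],
    [0,0,0],
    [0,0,0],
    [0,0,0],
  ],
  jaw=[75,75,75,75,75,75,75,75,75,15,15,15],
  newtons=60,
)

```text
time: 17.35
tool_pos: [505.1, 310.9, -1.1]
tcp_rot: [179.6, 0.2, 5.2]
ft_force: [-3.9, -1.6, -12.0]
finger_gap: 23.4
```

Run:
```python
from h import *
st();p,R=tip()
for y in (136,76): print('rel',y,R.inv().apply(np.array([*disp(0,y),38])-p))
```

```text
t 17.35 tip [505.2 311.1  31.9] rpy [179.6   0.2   5.2] F [ -3.9  -1.6 -12. ] gap 23.4
rel 136 [  1.04127993 -66.92296563  -6.52073516]
rel 76 [ 1.32313505 -6.92484273 -6.13889038]
```

Emit:
jog_arm(
  offset=[
    [0,-6,-1],
    [0,-9,-1],
    [0,-9,0],
    [0,-9,0],
    [0,-9,0],
    [0,-9,0],
    [0,-7,0],
    [0,-5,0],
    [0,-5,0],
    [0,-3,0],
  ],
  delta_rot=[
    [0,0,0],
    [0,0,0],
    [0,0,0],
    [0,0,0],
    [0,0,0],
    [0,0,0],
    [0,0,0],
    [0,0,0],
    [0,0,0],
    [0,0,0],
  ],
  jaw=[15,15,15,15,15,15,15,15,15,15],
)

```text
time: 18.35
tool_pos: [499.2, 369.0, -1.1]
tcp_rot: [178.0, 0.5, 5.1]
ft_force: [-2.1, -12.6, 3.4]
finger_gap: 22.9
```

Run:
```python
from h import *
st();p,R=tip()
for y in (136,76): print('rel',y,R.inv().apply(np.array([*disp(0,y),38])-p))
```

```text
t 18.35 tip [499.4 370.1  31.9] rpy [178.    0.5   5.1] F [ -2.1 -12.6   3.4] gap 22.9
rel 136 [ 1.36530209 -7.41598953 -6.39085572]
rel 76 [ 1.75859353 52.5461688  -4.29684296]
```

Emit:
jog_arm(
  offset=[
    [0,-5,0],
    [0,-4,0],
    [0,-4,0],
  ],
  delta_rot=[
    [0.7,0,0],
    [0.7,0,0],
    [0.5,0,0],
  ],
  jaw=[15,15,15],
)

```text
time: 18.65
tool_pos: [498.9, 369.7, -1.1]
tcp_rot: [178.7, 0.8, 5.0]
ft_force: [-4.3, -21.2, 7.0]
finger_gap: 23.1
```

Run:
```python
from h import *
st();p,R=tip()
for y in (136,76): print('rel',y,R.inv().apply(np.array([*disp(0,y),38])-p))
pc,d=snap('side','s8')
a=cv2.resize(pc[180:330,80:240,::-1],(640,600),interpolation=cv2.INTER_CUBIC);cv2.imwrite('pics/s8c.png',a)
```

```text
t 18.65 tip [499.3 370.5  31.8] rpy [178.7   0.8   5. ] F [ -4.3 -21.2   7. ] gap 23.1
rel 136 [ 1.3903199  -7.1786834  -6.33393425]
rel 76 [ 1.89516674 52.80407888 -4.98732415]
```

View pics/s8c.png

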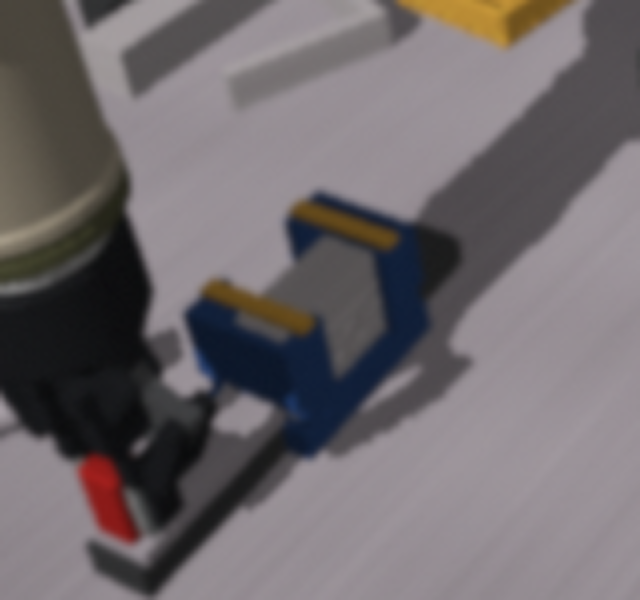

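Emit:
jog_arm(
  offset=[
    [0,0,0],
    [0,6,0],
    [0,9,0],
    [0,9,0],
    [0,9,0],
    [0,9,0],
    [0,9,0],
    [0,7,0],
    [0,6,0],
    [0,5,0],
    [0,4,0],
    [0,4,0],
  ],
  delta_rot=[
    [0,0,0],
    [0,0,0],
    [0,0,0],
    [0,0,0],
    [0,0,0],
    [-0.3,0,0],
    [-0.3,0,0],
    [0,0,0],
    [0,0,0],
    [0,0,0],
    [-0.5,0,0],
    [-0.5,0,0],
  ],
  jaw=[15,15,15,15,15,15,15,15,15,15,15,15],
)

```text
time: 19.9
tool_pos: [505.1, 309.8, -1.1]
tcp_rot: [178.9, 0.3, 5.3]
ft_force: [3.0, 19.6, -12.5]
finger_gap: 23.2
```

Run:
```python
from h import *
st();p,R=tip()
print('rel',R.inv().apply(np.array([*disp(0,76),38])-p))
q=disp(-1,-84)
for t in('s1','s8'):
    pc,d=load(t); 
    v,u=np.mgrid[230:300,130:200].astype(float);W=px2w('side',u,v,depth=d[230:300,130:200])
    m=(np.hypot(W[...,0]-513,W[...,1]-243)<12)&(W[...,2]>30);print(t,np.median(W[m],axis=0))
tplan([(p,R,1),([p[0],p[1],125],ori(5.5),4),([q[0],q[1],110],ori(5.5,12),6),([q[0],q[1],20],ori(5.5,12),4)],rnd=0)
```

```text
t 19.9 tip [505.2 310.4  31.9] rpy [178.9   0.3   5.3] F [  3.   19.6 -12.5] gap 23.2
rel [ 1.39129944 -7.5016264  -6.29437826]
s1 [513.969422   242.69911748  68.06054174]
s8 [512.33308112 241.94650545  55.99555571]
15 rows; max 25.0 2.0
[[0.0,0.0,0.0],[0.0,0.0,-23.0],[0.0,0.0,-23.0],[0.0,1.0,-24.0],[0.0,0.0,-23.0],[0.0,24.0,2.0],[0.0,24.0,2.0],[0.0,24.0,1.0],[0.0,25.0,0.0],[0.0,24.0,-1.0],[1.0,25.0,-2.0],[0.0,5.0,22.0],[0.0,4.0,22.0],[0.0,5.0,22.0],[0.0,4.0,22.0]]
[[0.0,0.0,0.0],[0.0,0.0,0.0],[0.0,0.0,0.0],[1.0,0.0,0.0],[0.0,0.0,0.0],[2.0,0.0,0.0],[2.0,0.0,0.0],[2.0,0.0,0.0],[2.0,0.0,0.0],[2.0,0.0,0.0],[2.0,0.0,0.0],[0.0,0.0,0.0],[0.0,0.0,0.0],[0.0,0.0,0.0],[0.0,0.0,0.0]]
```

Emit:
jog_arm(
  offset=[
    [0,0,0],
    [0,0,0],
    [0,0,-24],
    [0,0,-24],
    [0,1,-24],
    [0,0,-20],
    [0,26,2],
    [0,26,2],
    [-1,25,2],
    [-1,24,0],
    [-1,22,0],
    [-1,15,-1],
    [0,0,0],
    [0,4,16],
    [0,4,19],
    [0,4,19],
    [0,3,15],
    [0,0,0],
  ],
  delta_rot=[
    [0,0,0],
    [0,0,0],
    [0,0,0],
    [0,0,0],
    [1,0,0],
    [0,0,0],
    [2,0,0],
    [2,0,0],
    [2,0,0],
    [2,0,0],
    [2,0,0],
    [1,0,0],
    [0,0,0],
    [0,0,0],
    [0,0,0],
    [0,0,0],
    [0,0,0],
    [0,0,0],
  ],
  jaw=[80,80,80,80,80,80,80,80,80,80,80,80,80,80,80,80,80,80],
)

```text
time: 21.7
tool_pos: [524.5, 167.5, 19.4]
tcp_rot: [-168.7, -1.0, 5.2]
ft_force: [-0.0, 0.0, 0.3]
finger_gap: 68.3
```

Run:
```python
from h import *
st();q=disp(-1,-84)
tplan([([q[0],q[1],10],ori(5.5,12),4)],rnd=1)
```

```text
t 21.7 tip [524.5 161.   51.7] rpy [-168.7   -1.     5.2] F [-0.   0.   0.3] gap 68.3
4 rows; max 10.1 0.3
[[-1.5,2.4,10.1],[-1.4,2.4,10.1],[-1.3,2.5,10.1],[-1.3,2.4,10.1]]
[[0.2,-0.3,0.0],[0.2,-0.3,0.0],[0.1,-0.2,0.0],[0.2,-0.3,-0.1]]
```

Emit:
jog_arm(
  offset=[
    [-2,2,10],
    [-2,3,10],
    [-1,3,10],
    [-1,2,8],
    [0,0,0],
    [0,0,0],
  ],
  delta_rot=[
    [0.3,-0.4,0],
    [0.2,-0.3,0],
    [0,-0.3,0],
    [0,0,0],
    [0,0,0],
    [0,0,0],
  ],
  jaw=[80,80,80,80,80,80],
)

```text
time: 22.3
tool_pos: [520.1, 165.5, -21.3]
tcp_rot: [-168.2, -0.1, 5.5]
ft_force: [0.7, -0.5, 0.3]
finger_gap: 68.7
```

Run:
```python
from h import *
st();q=disp(-1,-84)
tplan([([q[0],q[1],10],ori(5.5,12),1)],rnd=1)
```

```text
t 22.3 tip [520.7 158.8  11. ] rpy [-1.682e+02 -1.000e-01  5.500e+00] F [ 0.7 -0.5  0.3] gap 68.7
1 rows; max 1.0 0.2
[[-0.5,0.1,1.0]]
[[0.2,-0.1,0.0]]
```

Emit:
jog_arm(
  offset=[
    [0,0,0],
    [0,0,0],
    [0,0,0],
    [0,0,0],
    [0,5,-1],
    [0,8,-2],
    [0,9,-2],
    [0,9,-2],
    [0,9,-2],
    [0,9,-2],
    [0,9,-2],
    [0,6,-1],
    [0,2,0],
    [0,-2,-12],
    [0,-2,-12],
    [0,-3,-12],
    [0,-2,-8],
  ],
  delta_rot=[
    [0,0,0],
    [0,0,0],
    [0,0,0],
    [0,0,0],
    [0,0,0],
    [0,0,0],
    [0,0,0],
    [0,0,0],
    [0,0,0],
    [0,0,0],
    [0,0,0],
    [0,0,0],
    [0,0,0],
    [0,0,0],
    [0,0,0],
    [0,0,0],
    [0,0,0],
  ],
  jaw=[45,45,45,45,45,45,45,45,45,45,45,45,45,45,45,45,45],
  newtons=80,
)

```text
time: 24.0
tool_pos: [527.1, 91.2, 28.1]
tcp_rot: [-168.2, -0.1, 5.4]
ft_force: [0.4, -0.2, -1.9]
finger_gap: 48.1
```

Run:
```python
from h import *
st()
tplan([([470.5,-128,70],ori(-0.7,12),10)],rnd=0)
pc,d=snap('top','t9')
a=cv2.resize(pc[110:240,190:350,::-1],(738,600),interpolation=cv2.INTER_CUBIC);cv2.imwrite('pics/t9c.png',a)
v,u=np.mgrid[0:384,0:512].astype(float);W=px2w('top',u,v,depth=d)
m=(W[...,2]>13)&(W[...,2]<24)&(abs(W[...,0]-469)<45)&(abs(W[...,1]+99)<52);P=W[m][:,:2].astype(np.float32)
print(cv2.minAreaRect(P),len(P),np.median(W[m][:,2]))
```

```text
t 24.0 tip [527.7  84.4  60.4] rpy [-1.682e+02 -1.000e-01  5.400e+00] F [ 0.4 -0.2 -1.9] gap 48.1
10 rows; max 21.0 1.0
[[-8.0,20.0,-5.0],[-7.0,20.0,-5.0],[-7.0,20.0,-5.0],[-7.0,20.0,-5.0],[-6.0,20.0,-5.0],[-6.0,21.0,-5.0],[-6.0,21.0,-5.0],[-6.0,20.0,-6.0],[-6.0,21.0,-5.0],[-6.0,21.0,-6.0]]
[[0.0,0.0,1.0],[0.0,0.0,1.0],[0.0,0.0,1.0],[0.0,0.0,0.0],[0.0,0.0,1.0],[0.0,0.0,0.0],[0.0,0.0,1.0],[0.0,0.0,0.0],[0.0,1.0,1.0],[0.0,0.0,0.0]]
((469.06536865234375, -106.3192138671875), (82.32853698730469, 86.80757141113281), 2.140397310256958) 309 15.94845433237083
```

View pics/t9c.png

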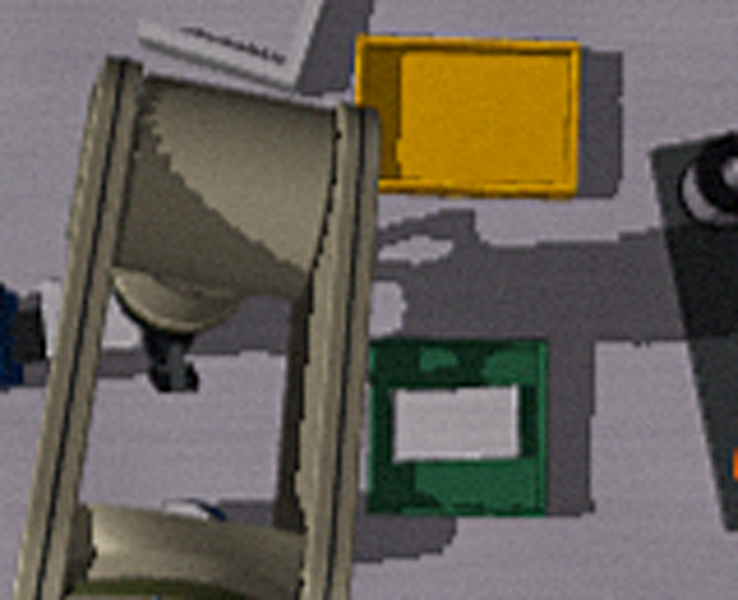

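Run:
```python
from h import *
print(px2w('top',190+456/4.61,110+423/4.61,z=17))
for c in((392,392),(518,385),(522,457),(396,465)): print(px2w('top',190+c[0]/4.61,110+c[1]/4.61,z=17))
print(px2w('top',190+(370+547)/2/4.61,110+(340+515)/2/4.61,z=30))
```

```text
[ 450.10945554 -125.08285213   17.        ]
[472.6561419  -80.14064336  17.        ]
[ 476.62381243 -169.45791763   17.        ]
[ 425.56416581 -171.1179777    17.        ]
[420.83848625 -82.20872696  17.        ]
[ 446.02075522 -125.87215318   30.        ]
```

Run:
```python
from h import *
p,d=load('t9');v,u=np.mgrid[0:384,0:512].astype(float);W=px2w('top',u,v,depth=d)
hsv=cv2.cvtColor(p,cv2.COLOR_RGB2HSV)
g=(hsv[...,0]>55)&(hsv[...,0]<95)&(hsv[...,1]>80)&(np.hypot(W[...,0]-446,W[...,1]+126)<100)
P=W[g];print(cv2.minAreaRect(P[P[:,2]>20][:,:2].astype(np.float32)))
m=(hsv[...,1]<60)&(np.hypot(W[...,0]-450,W[...,1]+125)<60)&(W[...,2]>10)&(W[...,2]<24)
print(cv2.minAreaRect(W[m][:,:2].astype(np.float32)),np.median(W[m],axis=0))
```

```text
((448.75555419921875, -124.59555053710938), (123.26529693603516, 122.88005065917969), 89.00357818603516)
((453.0509338378906, -122.28408813476562), (49.823822021484375, 89.55982971191406), 1.7313653230667114) [ 452.7713679  -122.21781616   15.5851185 ]
```

The green tray was knocked: it is now centred at about (449,−125), with plate 1 still inside at (453,−122). I aim at the new place.

Run:
```python
from h import *
tplan([([451.5,-152,70],ori(1.5,12),10)],rnd=0)
```

```text
10 rows; max 23.0 1.0
[[-10.0,22.0,-6.0],[-10.0,22.0,-5.0],[-10.0,22.0,-6.0],[-10.0,22.0,-5.0],[-9.0,22.0,-6.0],[-10.0,22.0,-5.0],[-9.0,23.0,-6.0],[-9.0,23.0,-5.0],[-9.0,23.0,-6.0],[-8.0,22.0,-5.0]]
[[0.0,0.0,0.0],[0.0,0.0,0.0],[0.0,0.0,0.0],[0.0,0.0,1.0],[0.0,0.0,0.0],[0.0,0.0,1.0],[0.0,0.0,0.0],[0.0,0.0,1.0],[0.0,0.0,0.0],[0.0,1.0,1.0]]
```

Emit:
jog_arm(
  offset=[
    [-10,22,-6],
    [-10,22,-5],
    [-10,22,-5],
    [-10,22,-4],
    [-10,22,-4],
    [-10,22,-4],
    [-9,23,-4],
    [-9,23,-4],
    [-9,22,-4],
    [-8,20,-4],
    [-2,6,-1],
    [0,0,0],
  ],
  delta_rot=[
    [0,0,0],
    [0,0,0.5],
    [0,0,0.5],
    [0,0,0.5],
    [0,0,0.5],
    [0,0,0.5],
    [0,0,0.5],
    [0,0,0.5],
    [0,0,0.5],
    [0,0,0],
    [0,0,0],
    [0,0,0],
  ],
  jaw=[45,45,45,45,45,45,45,45,45,45,45,45],
)

```text
time: 25.25
tool_pos: [448.2, -151.4, 34.6]
tcp_rot: [-168.4, -0.1, 1.8]
ft_force: [0.6, 0.2, -2.4]
finger_gap: 48.2
```

Run:
```python
from h import *
st()
pc,d=snap('side','s10')
a=cv2.resize(pc[100:250,190:350,::-1],(640,600),interpolation=cv2.INTER_CUBIC);cv2.imwrite('pics/s10c.png',a)
tplan([([451.5,-152,40],ori(1.5,12),3),([451.5,-152,17],ori(1.5,12),2)],rnd=1)
```

```text
t 25.25 tip [ 448.3 -158.    66.9] rpy [-1.684e+02 -1.000e-01  1.800e+00] F [ 0.6  0.2 -2.4] gap 48.2
5 rows; max 11.3 0.2
[[1.0,-0.1,9.2],[1.1,0.0,9.1],[1.0,0.0,9.2],[0.0,2.4,11.2],[0.0,2.4,11.3]]
[[0.1,0.0,0.1],[0.2,0.0,0.1],[0.1,-0.1,0.1],[0.0,0.0,0.0],[0.0,0.0,0.0]]
```

View pics/s10c.png

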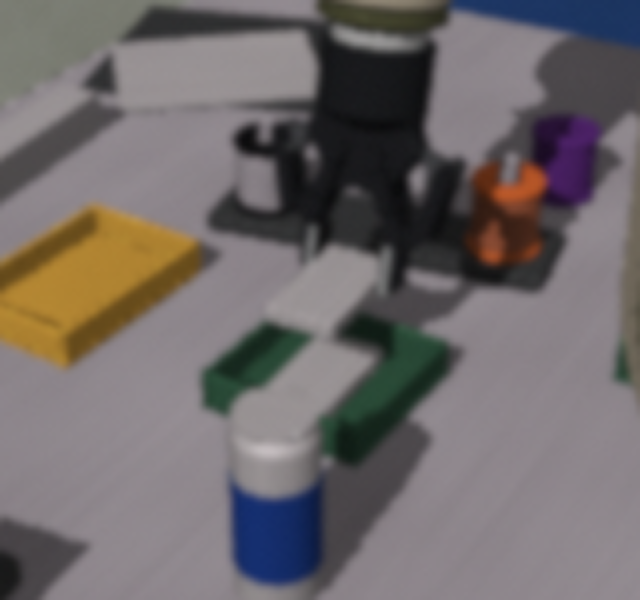

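Emit:
jog_arm(
  offset=[
    [1,0,9],
    [1,0,9],
    [1,0,9],
    [0,2,11],
    [0,2,8],
    [0,0,2],
    [0,0,0],
  ],
  delta_rot=[
    [0.1,0,0],
    [0.1,0,0.1],
    [0,0,0.1],
    [0,0,0],
    [0,0,0],
    [0,0,0],
    [0,0,0],
  ],
  jaw=[45,45,45,45,45,45,45],
)

```text
time: 26.0
tool_pos: [452.9, -141.4, -17.1]
tcp_rot: [-168.2, -0.1, 1.8]
ft_force: [-3.9, -0.5, 10.0]
finger_gap: 48.2
```

Run:
```python
from h import *
st()
tplan([([451.5,-152,16.5],ori(1.5,12),2)],rnd=1)
```

```text
t 26.0 tip [ 453.  -148.1   15.2] rpy [-1.682e+02 -1.000e-01  1.800e+00] F [-3.9 -0.5 10. ] gap 48.2
2 rows; max 1.7 0.2
[[-0.8,1.7,-1.0],[-0.9,1.7,-1.0]]
[[0.1,0.0,0.2],[0.1,0.0,0.2]]
```

Emit:
jog_arm(
  offset=[
    [-1,2,-2],
    [0,1,0],
    [0,0,0],
    [0,0,0],
    [0,0,0],
    [0,-2,-8],
    [0,-3,-17],
    [0,-4,-18],
    [0,-4,-18],
  ],
  delta_rot=[
    [0,0,0],
    [0,0,0],
    [0,0,0],
    [0,0,0],
    [0,0,0],
    [0,0,0],
    [0,0,0],
    [0,0,0],
    [0,0,0],
  ],
  jaw=[45,45,70,70,70,70,70,70,70],
)

```text
time: 26.9
tool_pos: [449.9, -143.2, 47.2]
tcp_rot: [-168.0, 0.2, 1.8]
ft_force: [0.5, 1.6, -0.5]
finger_gap: 59.6
```

Run:
```python
from h import *
st();h=disp(0,76)
tplan([([525,100,135],ori(3,6),8),([h[0],h[1],130],ori(5.5,0),8)],rnd=0)
```

```text
t 26.9 tip [ 450.2 -150.    79.5] rpy [-168.     0.2    1.8] F [ 0.5  1.6 -0.5] gap 59.6
16 rows; max 32.0 1.0
[[10.0,-31.0,0.0],[10.0,-31.0,-1.0],[10.0,-31.0,-2.0],[11.0,-31.0,-2.0],[10.0,-31.0,-3.0],[11.0,-32.0,-3.0],[10.0,-31.0,-3.0],[11.0,-31.0,-3.0],[-1.0,-27.0,3.0],[-1.0,-27.0,3.0],[-1.0,-27.0,3.0],[-1.0,-27.0,2.0],[-1.0,-27.0,2.0],[0.0,-27.0,1.0],[0.0,-27.0,1.0],[0.0,-26.0,0.0]]
[[-1.0,0.0,0.0],[-1.0,0.0,0.0],[-1.0,0.0,0.0],[-1.0,0.0,0.0],[-1.0,0.0,0.0],[0.0,0.0,0.0],[-1.0,0.0,-1.0],[0.0,0.0,0.0],[-1.0,0.0,0.0],[-1.0,0.0,0.0],[-1.0,0.0,0.0],[-1.0,0.0,-1.0],[-1.0,0.0,0.0],[0.0,0.0,-1.0],[-1.0,0.0,0.0],[0.0,0.0,-1.0]]
```

Emit:
jog_arm(
  offset=[
    [9,-31,-2],
    [10,-31,-3],
    [10,-31,-3],
    [11,-31,-3],
    [11,-31,-3],
    [11,-31,-3],
    [10,-31,-3],
    [8,-31,-2],
    [-1,-27,2],
    [-1,-27,3],
    [-1,-27,3],
    [-1,-27,2],
    [-1,-25,2],
    [0,-18,1],
    [0,-10,1],
    [0,0,0],
  ],
  delta_rot=[
    [-1,0,0],
    [-1,0,0],
    [-1,0,0],
    [-1,0,0],
    [-1,0,-0.4],
    [-1,0,-0.4],
    [-1,0,-0.4],
    [-1,0,-0.4],
    [-1,0,-0.4],
    [-1,0,-0.4],
    [-1,0,-0.4],
    [-1,0,-0.4],
    [0,0,-0.4],
    [0,0,0],
    [0,0,0],
    [0,0,0],
  ],
  jaw=[75,75,75,75,75,75,75,75,75,75,75,75,75,75,75,75],
)

```text
time: 28.5
tool_pos: [511.4, 278.4, 113.6]
tcp_rot: [179.4, -1.3, 5.3]
ft_force: [-0.4, -0.5, 0.1]
finger_gap: 64.2
```

Run:
```python
from h import *
st();h=disp(0,76)
tplan([([h[0],h[1],110],ori(5.5,0),4),([h[0],h[1],36],ori(5.5,0),5)],rnd=1)
pc,d=snap('top','t11')
a=cv2.resize(pc[100:240,220:380,::-1],(685,600),interpolation=cv2.INTER_CUBIC);cv2.imwrite('pics/t11c.png',a)
v,u=np.mgrid[0:384,0:512].astype(float);W=px2w('top',u,v,depth=d);hsv=cv2.cvtColor(pc,cv2.COLOR_RGB2HSV)
g=(hsv[...,0]>55)&(hsv[...,0]<95)&(hsv[...,1]>80)&(np.hypot(W[...,0]-446,W[...,1]+126)<100)
P=W[g];print(cv2.minAreaRect(P[P[:,2]>20][:,:2].astype(np.float32)))
m=(hsv[...,1]<60)&(np.hypot(W[...,0]-450,W[...,1]+125)<58)&(W[...,2]>10)&(W[...,2]<60)
print(cv2.minAreaRect(W[m][:,:2].astype(np.float32)),np.median(W[m],axis=0))
```

```text
t 28.5 tip [510.7 278.7 146.6] rpy [179.4  -1.3   5.3] F [-0.4 -0.5  0.1] gap 64.2
9 rows; max 14.8 0.4
[[-0.6,-10.1,9.0],[-0.6,-10.1,9.1],[-0.6,-10.1,9.1],[-0.5,-10.0,9.1],[0.0,0.0,14.8],[0.0,0.0,14.8],[0.0,0.0,14.8],[0.0,0.0,14.8],[0.1,-0.1,14.8]]
[[0.2,-0.3,0.0],[0.1,-0.3,-0.1],[0.2,-0.3,0.0],[0.1,-0.4,-0.1],[0.0,0.0,0.0],[0.0,0.0,0.0],[0.0,0.0,0.0],[0.0,0.0,0.0],[0.0,0.0,0.0]]
((448.73382568359375, -124.54711151123047), (123.26176452636719, 122.96544647216797), 88.88036346435547)
((452.61956787109375, -122.30760192871094), (49.95230484008789, 90.15653228759766), 2.344761848449707) [ 451.83085684 -121.82451225   27.78900339]
```

View pics/t11c.png

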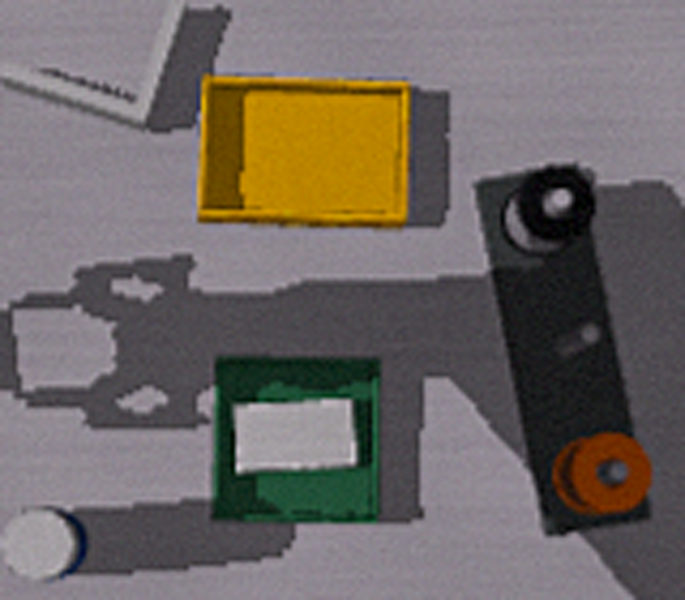

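Two plates now lie squarely stacked (top at z≈28) at crop (295,435), and the tray is steady.

Emit:
jog_arm(
  offset=[
    [-1,-10,6],
    [-1,-10,8],
    [-1,-9,9],
    [0,-8,9],
    [0,-2,14],
    [0,0,15],
    [0,0,15],
    [0,0,15],
    [0,0,11],
    [0,0,0],
  ],
  delta_rot=[
    [0.2,-0.3,0],
    [0.1,-0.3,0],
    [0.1,-0.3,0],
    [0,-0.3,-0.1],
    [0,0,0],
    [0,0,0],
    [0,0,0],
    [0,0,0],
    [0,0,0],
    [0,0,0],
  ],
  jaw=[75,75,75,75,75,75,75,75,75,75],
)

```text
time: 29.55
tool_pos: [503.9, 314.3, -0.6]
tcp_rot: [179.6, 0.3, 5.2]
ft_force: [-0.1, 1.2, -0.2]
finger_gap: 63.9
```

Run:
```python
from h import *
st();p,R=tip()
print('rel',R.inv().apply(np.array([*disp(0,76),36])-p))
```

```text
t 29.55 tip [504.  314.5  32.4] rpy [179.6   0.3   5.2] F [-0.1  1.2 -0.2] gap 63.9
rel [ 2.19829367 -3.400116   -3.634662  ]
```

Close, pull fully back (with over-travel to feel the stop), wait.

Emit:
jog_arm(
  offset=[
    [1,-3,-3],
    [0,0,0],
    [0,0,0],
    [0,0,0],
    [0,0,0],
    [0,-6,-1],
    [0,-9,-1],
    [0,-9,0],
    [0,-9,0],
    [0,-9,0],
    [0,-9,0],
    [0,-7,0],
    [0,-6,0],
    [0,-5,0],
    [0,-5,0],
    [0,-4,0],
    [0,-3,0],
  ],
  delta_rot=[
    [0,0,0],
    [0,0,0],
    [0,0,0],
    [0,0,0],
    [0,0,0],
    [0,0,0],
    [0,0,0],
    [0,0,0],
    [0.3,0,0],
    [0.3,0,0],
    [0.3,0,0],
    [0.3,0,0],
    [0.3,0,0],
    [0.3,0,0],
    [0.3,0,0],
    [0.3,0,0],
    [0,0,0],
  ],
  jaw=[75,15,15,15,15,15,15,15,15,15,15,15,15,15,15,15,15],
  newtons=60,
)

```text
time: 31.25
tool_pos: [498.1, 377.9, 4.5]
tcp_rot: [179.8, 0.9, 5.0]
ft_force: [-2.5, -17.1, 2.7]
finger_gap: 23.4
```

Run:
```python
from h import *
st();p,R=tip()
print('rel',R.inv().apply(np.array([*disp(0,136),36])-p))
```

```text
t 31.25 tip [498.6 378.1  37.5] rpy [179.8   0.9   5. ] F [ -2.5 -17.1   2.7] gap 23.4
rel [1.57438832 0.32018802 1.46732255]
```

Run:
```python
from h import *
pc,d=snap('side','s12')
v,u=np.mgrid[230:300,130:200].astype(float);W=px2w('side',u,v,depth=d[230:300,130:200])
m=(np.hypot(W[...,0]-513,W[...,1]-243)<12)&(W[...,2]>15);print(np.round(np.median(W[m],axis=0)))
```

```text
[514. 237.  44.]
```

Emit:
jog_arm(
  offset=[
    [0,0,0],
    [0,6,0],
    [0,9,0],
    [0,9,0],
    [0,9,0],
    [0,9,0],
    [0,9,0],
    [0,7,0],
    [0,6,0],
    [0,5,0],
    [0,4,0],
    [0,4,0],
  ],
  delta_rot=[
    [0,0,0],
    [0,0,0],
    [0,0,0],
    [0,0,0],
    [0,0,0],
    [-0.3,0,0],
    [-0.3,0,0],
    [0,0,0],
    [0,0,0],
    [0,0,0],
    [-0.5,0,0],
    [-0.5,0,0],
  ],
  jaw=[15,15,15,15,15,15,15,15,15,15,15,15],
)

```text
time: 32.5
tool_pos: [504.2, 318.1, 4.6]
tcp_rot: [-179.7, 0.4, 5.1]
ft_force: [3.6, 23.4, -16.6]
finger_gap: 23.1
```

Run:
```python
from h import *
st();p,R=tip()
print('rel',R.inv().apply(np.array([*disp(0,76),36])-p))
```

```text
t 32.5 tip [504.4 318.   37.6] rpy [-179.7    0.4    5.1] F [  3.6  23.4 -16.6] gap 23.1
rel [ 1.52766843 -0.03908353  1.54749186]
```

Emit:
jog_arm(
  offset=[
    [0,0,0],
    [0,0,0],
    [0,0,-22],
    [0,0,-24],
    [0,1,-24],
    [0,0,-18],
    [0,26,2],
    [0,26,2],
    [-1,26,2],
    [-1,26,0],
    [-1,24,0],
    [-1,18,-1],
    [-1,3,0],
    [0,5,16],
    [0,4,19],
    [0,4,19],
    [0,3,15],
    [0,0,0],
  ],
  delta_rot=[
    [0,0,0],
    [0,0,0],
    [0,0,0],
    [0,0,0],
    [0,0,0],
    [0,0,0],
    [2,0,0],
    [2,0,0],
    [2,-0.2,0],
    [2,-0.2,0],
    [2,-0.2,0],
    [1,0,0],
    [0.5,0,0],
    [0,0,0],
    [0,0,0],
    [0,0,0],
    [0,0,0],
    [0,0,0],
  ],
  jaw=[80,80,80,80,80,80,80,80,80,80,80,80,80,80,80,80,80,80],
)

```text
time: 34.3
tool_pos: [515.7, 152.3, 15.4]
tcp_rot: [-168.4, 0.6, 4.8]
ft_force: [0.5, 0.8, -0.5]
finger_gap: 68.3
```

Run:
```python
from h import *
st();q=disp(-0.5,-84)
tplan([([q[0],q[1],10.5],ori(5.5,12),4)],rnd=1)
```

```text
t 34.3 tip [516.5 145.7  47.7] rpy [-168.4    0.6    4.8] F [ 0.5  0.8 -0.5] gap 68.3
4 rows; max 9.8 0.2
[[1.5,-1.3,9.7],[1.5,-1.3,9.8],[1.4,-1.3,9.7],[1.4,-1.3,9.8]]
[[0.1,0.1,-0.2],[0.1,0.1,-0.2],[0.1,0.1,-0.2],[0.1,0.1,-0.2]]
```

Emit:
jog_arm(
  offset=[
    [2,-2,9],
    [2,-2,10],
    [1,-1,10],
    [0,0,7],
    [0,0,0],
    [0,0,0],
  ],
  delta_rot=[
    [0.1,0.1,-0.2],
    [0.1,0.1,-0.2],
    [0.1,0.1,-0.2],
    [0,0,0],
    [0,0,0],
    [0,0,0],
  ],
  jaw=[80,80,80,80,80,80],
)

```text
time: 34.9
tool_pos: [520.0, 167.9, -21.1]
tcp_rot: [-168.1, 0.1, 5.5]
ft_force: [-0.8, -0.4, 0.4]
finger_gap: 68.1
```

Run:
```python
from h import *
st();q=disp(-0.5,-84)
tplan([([q[0],q[1],10.5],ori(5.5,12),1)],rnd=1)
```

```text
t 34.9 tip [520.7 161.2  11.2] rpy [-1.681e+02  1.000e-01  5.500e+00] F [-0.8 -0.4  0.4] gap 68.1
1 rows; max 2.3 0.1
[[-0.1,2.3,0.2]]
[[0.1,0.1,0.0]]
```

Emit:
jog_arm(
  offset=[
    [0,2,0],
    [0,0,0],
    [0,0,0],
    [0,0,0],
    [0,0,0],
    [0,5,-1],
    [0,8,-2],
    [0,9,-2],
    [0,9,-2],
    [0,9,-2],
    [0,9,-2],
    [0,9,-2],
    [0,6,-1],
    [0,2,0],
    [0,-2,-12],
    [0,-2,-12],
    [0,-3,-12],
    [0,-2,-8],
    [0,0,0],
  ],
  delta_rot=[
    [0,0,0],
    [0,0,0],
    [0,0,0],
    [0,0,0],
    [0,0,0],
    [0,0,0],
    [0,0,0],
    [0,0,0],
    [0,0,0],
    [0,0,0],
    [0,0,0],
    [0,0,0],
    [0,0,0],
    [0,0,0],
    [0,0,0],
    [0,0,0],
    [0,0,0],
    [0,0,0],
    [0,0,0],
  ],
  jaw=[80,45,45,45,45,45,45,45,45,45,45,45,45,45,45,45,45,45,45],
  newtons=80,
)

```text
time: 36.8
tool_pos: [529.4, 91.1, 30.7]
tcp_rot: [-168.2, -0.2, 5.4]
ft_force: [0.4, 0.0, -1.5]
finger_gap: 48.5
```

Run:
```python
from h import *
st()
pc,d=snap('top','t13')
v,u=np.mgrid[0:384,0:512].astype(float);W=px2w('top',u,v,depth=d);hsv=cv2.cvtColor(pc,cv2.COLOR_RGB2HSV)
g=(hsv[...,0]>55)&(hsv[...,0]<95)&(hsv[...,1]>80)&(np.hypot(W[...,0]-446,W[...,1]+126)<100)
P=W[g];print(cv2.minAreaRect(P[P[:,2]>20][:,:2].astype(np.float32)))
tplan([([452,-151,80],ori(2,12),10)],rnd=0)
```

```text
t 36.8 tip [530.   84.4  63. ] rpy [-168.2   -0.2    5.4] F [ 0.4  0.  -1.5] gap 48.5
((448.4362487792969, -124.08676147460938), (124.00059509277344, 122.61566925048828), 88.12944030761719)
10 rows; max 22.0 1.0
[[-10.0,22.0,-6.0],[-10.0,22.0,-6.0],[-10.0,22.0,-6.0],[-10.0,22.0,-7.0],[-10.0,22.0,-6.0],[-9.0,22.0,-7.0],[-10.0,22.0,-6.0],[-9.0,22.0,-7.0],[-9.0,22.0,-6.0],[-9.0,22.0,-7.0]]
[[0.0,0.0,0.0],[0.0,0.0,0.0],[0.0,0.0,0.0],[0.0,0.0,0.0],[0.0,0.0,1.0],[0.0,0.0,0.0],[0.0,0.0,1.0],[0.0,0.0,0.0],[0.0,0.0,1.0],[0.0,1.0,0.0]]
```

Emit:
jog_arm(
  offset=[
    [-10,22,-7],
    [-10,22,-6],
    [-10,22,-6],
    [-10,22,-6],
    [-10,22,-5],
    [-10,22,-5],
    [-9,23,-5],
    [-9,23,-5],
    [-8,22,-5],
    [-6,16,-4],
    [-2,3,-1],
    [0,0,0],
  ],
  delta_rot=[
    [0,0,0],
    [0,0,0.5],
    [0,0,0.5],
    [0,0,0.5],
    [0,0,0.5],
    [0,0,0.5],
    [0,0,0.5],
    [0,0,0.5],
    [0,0,0],
    [0,0,0],
    [0,0,0],
    [0,0,0],
  ],
  jaw=[45,45,45,45,45,45,45,45,45,45,45,45],
)

```text
time: 38.05
tool_pos: [444.7, -145.4, 36.2]
tcp_rot: [-168.1, 0.7, 2.1]
ft_force: [-0.0, 0.5, -1.4]
finger_gap: 48.2
```

Run:
```python
from h import *
st()
pc,d=snap('side','s14')
a=cv2.resize(pc[100:250,190:350,::-1],(640,600),interpolation=cv2.INTER_CUBIC);cv2.imwrite('pics/s14c.png',a)
tplan([([452,-151,40],ori(2,12),3),([452,-151,29],ori(2,12),2)],rnd=1)
```

```text
t 38.05 tip [ 445.4 -152.2   68.5] rpy [-168.1    0.7    2.1] F [-0.   0.5 -1.4] gap 48.2
5 rows; max 9.3 0.3
[[2.5,1.8,9.3],[2.4,1.7,9.3],[2.3,1.8,9.3],[0.0,1.1,5.4],[0.0,1.1,5.3]]
[[0.0,0.3,0.0],[0.0,0.2,0.0],[0.1,0.3,0.0],[0.0,0.0,0.0],[0.0,0.0,0.0]]
```

View pics/s14c.png

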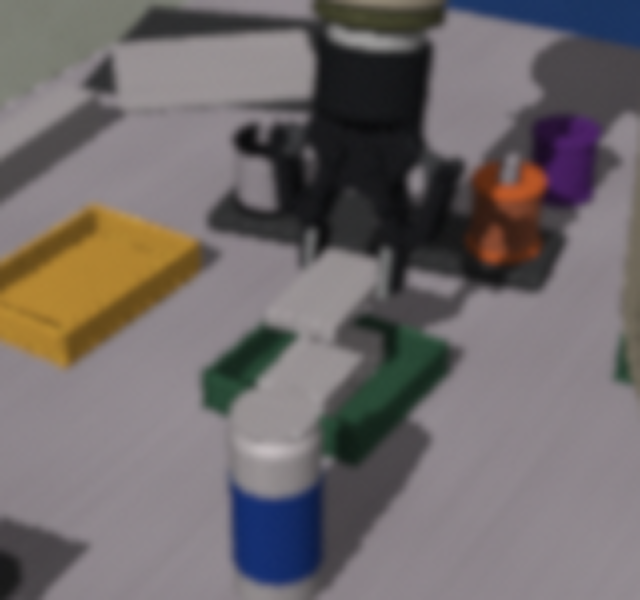

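Emit:
jog_arm(
  offset=[
    [3,2,9],
    [3,2,9],
    [1,2,9],
    [0,1,5],
    [0,0,4],
    [0,0,0],
    [0,0,0],
  ],
  delta_rot=[
    [0,0.3,0],
    [0,0.2,0],
    [0,0.2,0],
    [0,0,0],
    [0,0,0],
    [0,0,0],
    [0,0,0],
  ],
  jaw=[45,45,45,45,45,45,45],
)

```text
time: 38.8
tool_pos: [452.1, -140.5, -5.3]
tcp_rot: [-168.0, 0.1, 2.2]
ft_force: [-1.2, -0.9, -0.6]
finger_gap: 48.3
```

Run:
```python
from h import *
st()
tplan([([452,-151,29],ori(2,12),2)],rnd=1)
```

```text
t 38.8 tip [ 452.4 -147.3   26.9] rpy [-1.68e+02  1.00e-01  2.20e+00] F [-1.2 -0.9 -0.6] gap 48.3
2 rows; max 1.6 0.1
[[-0.3,1.6,-1.4],[-0.2,1.6,-1.4]]
[[0.0,0.1,0.1],[0.0,0.0,0.1]]
```

Emit:
jog_arm(
  offset=[
    [0,2,-1],
    [0,2,-1],
    [0,0,0],
    [0,0,0],
    [0,0,0],
    [0,-2,-8],
    [0,-3,-17],
    [0,-4,-18],
    [0,-3,-12],
  ],
  delta_rot=[
    [0,0,0],
    [0,0,0],
    [0,0,0],
    [0,0,0],
    [0,0,0],
    [0,0,0],
    [0,0,0],
    [0,0,0],
    [0,0,0],
  ],
  jaw=[45,45,70,70,70,70,70,70,70],
)

```text
time: 39.7
tool_pos: [451.8, -144.6, 55.3]
tcp_rot: [-167.9, 0.2, 2.2]
ft_force: [0.4, 0.5, -0.3]
finger_gap: 59.7
```

Emit:
jog_arm(
  offset=[
    [9,-31,-2],
    [10,-31,-3],
    [10,-31,-3],
    [11,-31,-3],
    [11,-31,-3],
    [11,-31,-3],
    [10,-31,-3],
    [7,-31,-2],
    [-1,-31,2],
    [-1,-31,3],
    [-2,-31,3],
    [-2,-31,2],
    [-2,-29,2],
    [0,-22,1],
    [0,-10,1],
    [0,0,0],
  ],
  delta_rot=[
    [-1,0,0],
    [-1,0,0],
    [-1,0,0],
    [-1,0,0],
    [-1,0,-0.4],
    [-1,0,-0.4],
    [-1,0,-0.4],
    [-1,0,-0.4],
    [-1,0,-0.4],
    [-1,0,-0.4],
    [-1,0,-0.4],
    [-1,0,-0.4],
    [0,0,-0.4],
    [0,0,0],
    [0,0,0],
    [0,0,0],
  ],
  jaw=[75,75,75,75,75,75,75,75,75,75,75,75,75,75,75,75],
)

```text
time: 41.3
tool_pos: [503.8, 301.6, 119.2]
tcp_rot: [179.5, -1.2, 5.7]
ft_force: [-0.4, 0.4, -0.7]
finger_gap: 64.3
```

```bash
cat >> h.py <<'E'
def traycheck(tag):
    pc,d=snap('top',tag)
    v,u=np.mgrid[0:384,0:512].astype(float);W=px2w('top',u,v,depth=d);hsv=cv2.cvtColor(pc,cv2.COLOR_RGB2HSV)
    g=(hsv[...,0]>55)&(hsv[...,0]<95)&(hsv[...,1]>80)&(np.hypot(W[...,0]-446,W[...,1]+126)<100)
    P=W[g];print('tray',cv2.minAreaRect(P[P[:,2]>20][:,:2].astype(np.float32)))
    m=(hsv[...,1]<60)&(np.hypot(W[...,0]-450,W[...,1]+125)<58)&(W[...,2]>10)&(W[...,2]<80)
    print('pile',cv2.minAreaRect(W[m][:,:2].astype(np.float32)),np.median(W[m],axis=0))
    a=cv2.resize(pc[100:240,220:380,::-1],(685,600),interpolation=cv2.INTER_CUBIC);cv2.imwrite(f'pics/{tag}c.png',a)
E
python3 - <<'E'
from h import *
st();h=disp(0,76)
tplan([([h[0],h[1],110],ori(5.5,0),4),([h[0],h[1],38],ori(5.5,0),5)],rnd=1)
traycheck('t15')
E
```

```text
t 41.3 tip [503.1 301.9 152.2] rpy [179.5  -1.2   5.7] F [-0.4  0.4 -0.7] gap 64.3
9 rows; max 14.4 0.3
[[0.7,-4.2,10.5],[0.8,-4.1,10.5],[0.8,-4.1,10.6],[0.9,-4.1,10.5],[0.0,0.0,14.4],[0.0,0.0,14.4],[0.0,0.0,14.4],[0.0,0.0,14.4],[0.1,0.0,14.4]]
[[0.1,-0.3,0.0],[0.1,-0.3,0.1],[0.2,-0.3,0.0],[0.1,-0.3,0.1],[0.0,0.0,0.0],[0.0,0.0,0.0],[0.0,0.0,0.0],[0.0,0.0,0.0],[0.0,0.0,0.0]]
tray ((448.96038818359375, -124.609619140625), (123.46968841552734, 123.41659545898438), 88.8486099243164)
pile ((452.5890808105469, -125.03239440917969), (50.510040283203125, 93.67801666259766), 2.938520669937134) [ 451.26579807 -124.27391693   39.46550031]
```

View pics/t15c.png

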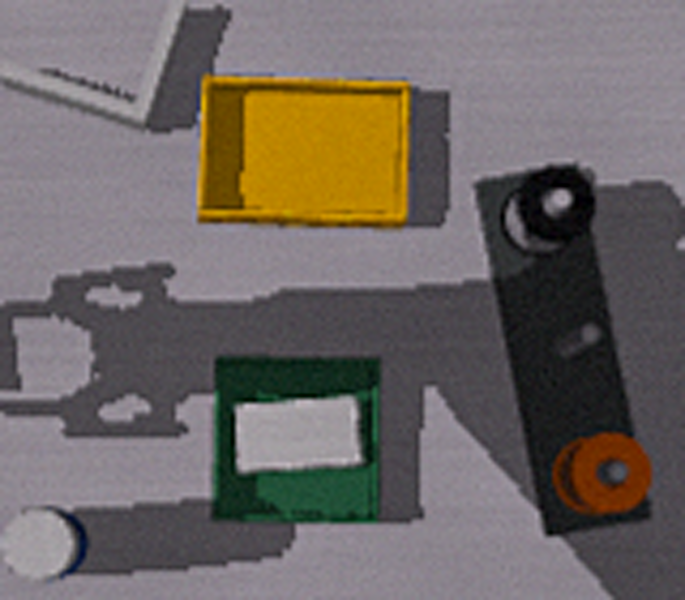

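Three plates are stacked with the top at z≈40. Last plate cycle: grip the handle, pull back, wait, push.

Emit:
jog_arm(
  offset=[
    [1,-5,8],
    [1,-4,10],
    [1,-4,10],
    [1,-3,10],
    [0,-1,14],
    [0,0,15],
    [0,0,15],
    [0,0,15],
    [0,0,9],
    [0,0,0],
  ],
  delta_rot=[
    [0.2,-0.3,0],
    [0.1,-0.3,0],
    [0.1,-0.3,0],
    [0,-0.3,0.1],
    [0,0,0],
    [0,0,0],
    [0,0,0],
    [0,0,0],
    [0,0,0],
    [0,0,0],
  ],
  jaw=[75,75,75,75,75,75,75,75,75,75],
)

```text
time: 42.35
tool_pos: [506.2, 313.5, 0.9]
tcp_rot: [179.7, 0.4, 5.2]
ft_force: [-0.6, -1.1, 0.2]
finger_gap: 64.0
```

Run:
```python
from h import *
st();p,R=tip()
print('rel',R.inv().apply(np.array([*disp(-1,76),36])-p))
```

```text
t 42.35 tip [506.4 313.7  33.9] rpy [179.7   0.4   5.2] F [-0.6 -1.1  0.2] gap 64.0
rel [-1.07291556 -4.44658894 -2.11836095]
```

Emit:
jog_arm(
  offset=[
    [-1,-4,-3],
    [0,0,0],
    [0,0,0],
    [0,0,0],
    [0,0,0],
    [0,-6,-1],
    [0,-9,-1],
    [0,-9,0],
    [0,-9,0],
    [0,-9,0],
    [0,-9,0],
    [0,-7,0],
    [0,-6,0],
    [0,-5,0],
    [0,-5,0],
    [0,-4,0],
    [0,-3,0],
  ],
  delta_rot=[
    [0,0,0.3],
    [0,0,0],
    [0,0,0],
    [0,0,0],
    [0,0,0],
    [0,0,0],
    [0,0,0],
    [0,0,0],
    [0.3,0,0],
    [0.3,0,0],
    [0.3,0,0],
    [0.3,0,0],
    [0.3,0,0],
    [0.3,0,0],
    [0.3,0,0],
    [0.3,0,0],
    [0,0,0],
  ],
  jaw=[75,15,15,15,15,15,15,15,15,15,15,15,15,15,15,15,15],
  newtons=60,
)

```text
time: 44.05
tool_pos: [497.9, 378.6, 6.2]
tcp_rot: [179.9, 1.1, 4.8]
ft_force: [-2.7, -17.0, 1.0]
finger_gap: 22.9
```

Run:
```python
from h import *
st();p,R=tip()
print('rel',R.inv().apply(np.array([*disp(0,136),36])-p))
```

```text
t 44.05 tip [498.5 378.7  39.2] rpy [179.9   1.1   4.8] F [ -2.7 -17.    1. ] gap 22.9
rel [1.63668275 0.98743123 3.21273839]
```

Emit:
jog_arm(
  offset=[
    [0,0,0],
    [0,6,0],
    [0,9,0],
    [0,9,0],
    [0,9,0],
    [0,9,0],
    [0,9,0],
    [0,7,0],
    [0,6,0],
    [0,5,0],
    [0,4,0],
    [0,4,0],
  ],
  delta_rot=[
    [0,0,0],
    [0,0,0],
    [0,0,0],
    [0,0,0],
    [0,0,0],
    [-0.3,0,0],
    [-0.3,0,0],
    [0,0,0],
    [0,0,0],
    [0,0,0],
    [-0.5,0,0],
    [-0.5,0,0],
  ],
  jaw=[15,15,15,15,15,15,15,15,15,15,15,15],
)

```text
time: 45.25
tool_pos: [504.0, 318.9, 6.3]
tcp_rot: [-179.6, 0.5, 4.9]
ft_force: [3.7, 22.9, -17.3]
finger_gap: 23.4
```

Run:
```python
from h import *
st();p,R=tip()
print('rel',R.inv().apply(np.array([*disp(0,76),36])-p))
pc,d=snap('side','s16')
a=cv2.resize(pc[180:330,80:240,::-1],(640,600),interpolation=cv2.INTER_CUBIC);cv2.imwrite('pics/s16c.png',a)
```

```text
t 45.25 tip [504.4 318.6  39.3] rpy [-179.6    0.5    4.9] F [  3.7  22.9 -17.3] gap 23.4
rel [1.53718554 0.65070739 3.28737749]
```

View pics/s16c.png

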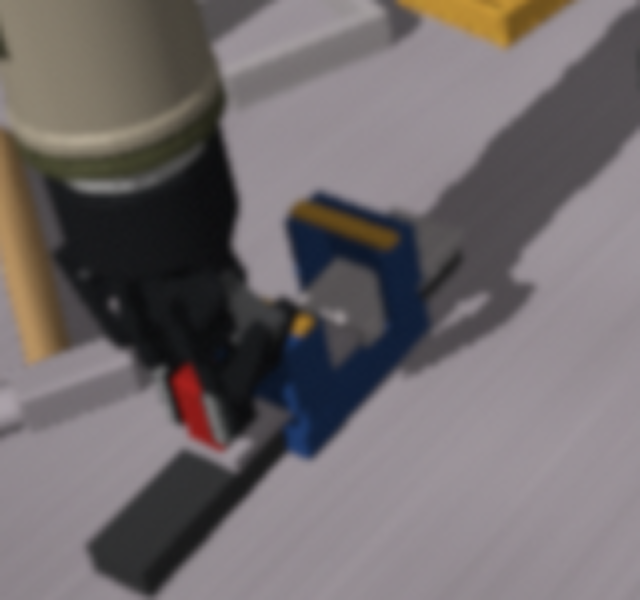

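Emit:
jog_arm(
  offset=[
    [0,0,0],
    [0,0,0],
    [0,0,-22],
    [0,0,-24],
    [0,1,-24],
    [0,0,-18],
    [0,26,2],
    [0,26,2],
    [0,26,2],
    [0,25,0],
    [0,22,0],
    [0,14,-1],
    [0,0,0],
    [0,4,16],
    [0,4,19],
    [0,4,19],
    [0,3,15],
    [0,0,0],
  ],
  delta_rot=[
    [0,0,0],
    [0,0,0],
    [0,0,0],
    [0,0,0],
    [0,0,0],
    [0,0,0],
    [2,0,0],
    [2,0,0],
    [2,0,0],
    [2,0,-0.2],
    [2,0,-0.2],
    [1,0,0],
    [0.5,0,0],
    [0,0,0],
    [0,0,0],
    [0,0,0],
    [0,0,0],
    [0,0,0],
  ],
  jaw=[80,80,80,80,80,80,80,80,80,80,80,80,80,80,80,80,80,80],
)

```text
time: 47.1
tool_pos: [520.3, 168.3, 19.6]
tcp_rot: [-168.1, -0.1, 4.9]
ft_force: [-0.1, -0.5, -0.7]
finger_gap: 68.2
```

Run:
```python
from h import *
st();q=disp(-0.5,-84)
tplan([([q[0],q[1],10.5],ori(5.5,12),4)],rnd=1)
```

```text
t 47.1 tip [520.9 161.5  51.9] rpy [-1.681e+02 -1.000e-01  4.900e+00] F [-0.1 -0.5 -0.7] gap 68.2
4 rows; max 10.0 0.2
[[-0.1,2.8,10.0],[-0.1,2.8,10.0],[-0.2,2.8,10.0],[-0.1,2.7,9.9]]
[[0.0,-0.1,-0.1],[0.0,0.0,-0.1],[0.0,0.0,-0.2],[0.1,-0.1,-0.1]]
```

Emit:
jog_arm(
  offset=[
    [0,3,10],
    [0,3,10],
    [0,3,10],
    [0,2,7],
    [0,0,0],
    [0,0,0],
  ],
  delta_rot=[
    [0,0,-0.2],
    [0,0,-0.2],
    [0,0,-0.2],
    [0,0,0],
    [0,0,0],
    [0,0,0],
  ],
  jaw=[80,80,80,80,80,80],
)

```text
time: 47.7
tool_pos: [520.8, 166.5, -21.6]
tcp_rot: [-168.1, -0.2, 5.7]
ft_force: [-0.7, -0.1, 0.2]
finger_gap: 68.2
```

Run:
```python
from h import *
st();q=disp(-0.5,-84)
tplan([([q[0],q[1],10.5],ori(5.5,12),1)],rnd=1)
```

```text
t 47.7 tip [521.4 159.7  10.7] rpy [-168.1   -0.2    5.7] F [-0.7 -0.1  0.2] gap 68.2
1 rows; max 0.8 0.2
[[-0.8,0.7,0.0]]
[[0.1,-0.2,0.2]]
```

Emit:
jog_arm(
  offset=[
    [0,0,0],
    [0,0,0],
    [0,0,0],
    [0,0,0],
    [0,5,-1],
    [0,8,-2],
    [0,9,-2],
    [0,9,-2],
    [0,9,-2],
    [0,9,-2],
    [0,9,-2],
    [0,6,-1],
    [0,2,0],
    [0,-2,-12],
    [0,-2,-12],
    [0,-3,-12],
    [0,-2,-10],
    [0,0,0],
  ],
  delta_rot=[
    [0,0,0],
    [0,0,0],
    [0,0,0],
    [0,0,0],
    [0,0,0],
    [0,0,0],
    [0,0,0],
    [0,0,0],
    [0,0,0],
    [0,0,0],
    [0,0,0],
    [0,0,0],
    [0,0,0],
    [0,0,0],
    [0,0,0],
    [0,0,0],
    [0,0,0],
    [0,0,0],
  ],
  jaw=[45,45,45,45,45,45,45,45,45,45,45,45,45,45,45,45,45,45],
  newtons=80,
)

```text
time: 49.5
tool_pos: [530.3, 91.9, 32.9]
tcp_rot: [-168.1, -0.5, 5.6]
ft_force: [0.6, -0.7, -0.6]
finger_gap: 48.1
```

Run:
```python
from h import *
st()
traycheck('t17')
tplan([([452,-153,82],ori(2,12),10)],rnd=0)
pc,d=snap('side','s17')
a=cv2.resize(pc[130:330,80:290,::-1],(630,600),interpolation=cv2.INTER_CUBIC);cv2.imwrite('pics/s17c.png',a)
```

```text
t 49.5 tip [530.7  85.1  65.2] rpy [-168.1   -0.5    5.6] F [ 0.6 -0.7 -0.6] gap 48.1
tray ((448.8358154296875, -124.39202880859375), (123.5810317993164, 123.29082489013672), 88.61903381347656)
pile ((452.5956115722656, -125.2757568359375), (50.8205451965332, 93.98627471923828), 2.7375755310058594) [ 451.1326272  -124.19070875   39.50854587]
10 rows; max 23.0 1.0
[[-10.0,22.0,-7.0],[-10.0,22.0,-6.0],[-10.0,22.0,-7.0],[-10.0,22.0,-6.0],[-10.0,22.0,-7.0],[-10.0,22.0,-6.0],[-9.0,23.0,-7.0],[-9.0,22.0,-6.0],[-9.0,23.0,-7.0],[-9.0,22.0,-6.0]]
[[0.0,0.0,0.0],[0.0,0.0,0.0],[0.0,0.0,0.0],[0.0,0.0,1.0],[0.0,0.0,0.0],[0.0,0.0,1.0],[0.0,0.0,0.0],[0.0,0.0,1.0],[0.0,0.0,0.0],[0.0,0.0,1.0]]
```

View pics/s17c.png

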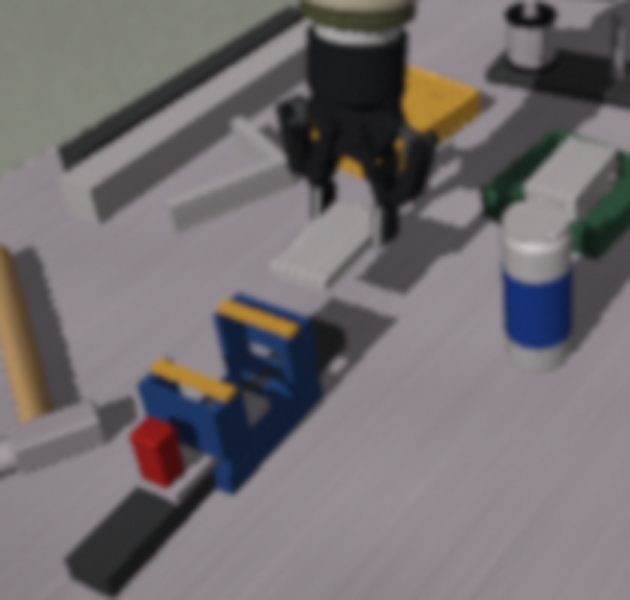

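The magazine is empty; the fourth plate is held level.

Emit:
jog_arm(
  offset=[
    [-10,22,-7],
    [-10,22,-6],
    [-10,22,-6],
    [-10,22,-6],
    [-10,22,-5],
    [-10,22,-5],
    [-9,23,-5],
    [-8,23,-5],
    [-7,22,-5],
    [-5,16,-4],
    [-1,3,-1],
    [0,0,0],
  ],
  delta_rot=[
    [0,0,0],
    [0,0,0.5],
    [0,0,0.5],
    [0,0,0.5],
    [0,0,0.5],
    [0,0,0.5],
    [0,0,0.5],
    [0,0,0.5],
    [0,0,0],
    [0,0,0],
    [0,0,0],
    [0,0,0],
  ],
  jaw=[45,45,45,45,45,45,45,45,45,45,45,45],
)

```text
time: 50.8
tool_pos: [446.5, -144.4, 32.7]
tcp_rot: [-167.8, 0.9, 2.3]
ft_force: [0.2, -0.1, -1.3]
finger_gap: 48.2
```

Run:
```python
from h import *
st()
pc,d=snap('side','s18')
a=cv2.resize(pc[100:250,190:350,::-1],(640,600),interpolation=cv2.INTER_CUBIC);cv2.imwrite('pics/s18c.png',a)
tplan([([452,-152,50],ori(2.5,12),3),([452,-152,41],ori(2.5,12),2)],rnd=1)
```

```text
t 50.8 tip [ 447.3 -151.3   65. ] rpy [-167.8    0.9    2.3] F [ 0.2 -0.1 -1.3] gap 48.2
5 rows; max 4.8 0.3
[[1.8,1.5,4.7],[1.7,1.4,4.8],[1.7,1.5,4.8],[0.0,0.9,4.4],[0.0,0.9,4.4]]
[[-0.1,0.3,-0.1],[0.0,0.3,-0.1],[-0.1,0.3,-0.2],[0.0,0.0,0.0],[0.0,0.0,0.0]]
```

View pics/s18c.png

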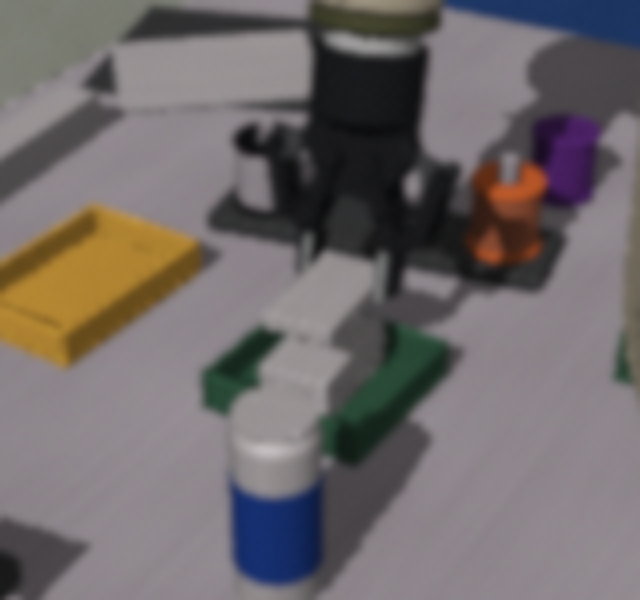

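Emit:
jog_arm(
  offset=[
    [2,2,5],
    [2,2,5],
    [1,2,5],
    [0,1,5],
    [0,1,3],
    [0,0,0],
    [0,0,0],
  ],
  delta_rot=[
    [0,0.3,0],
    [0,0.3,0],
    [0,0.2,0],
    [0,0,0],
    [0,0,0],
    [0,0,0],
    [0,0,0],
  ],
  jaw=[45,45,45,45,45,45,45],
)

```text
time: 51.55
tool_pos: [452.3, -143.9, 5.6]
tcp_rot: [-167.8, 0.1, 2.4]
ft_force: [-0.2, -0.8, 0.4]
finger_gap: 48.3
```

Run:
```python
from h import *
st()
tplan([([452,-152,40],ori(2.5,12),2)],rnd=1)
```

```text
t 51.55 tip [ 452.7 -150.9   37.8] rpy [-1.678e+02  1.000e-01  2.400e+00] F [-0.2 -0.8  0.4] gap 48.3
2 rows; max 1.2 0.1
[[-0.3,0.4,-1.2],[-0.4,0.3,-1.2]]
[[-0.1,0.0,-0.1],[-0.1,0.1,-0.1]]
```

Emit:
jog_arm(
  offset=[
    [0,0,0],
    [0,0,0],
    [0,0,0],
    [0,-2,-8],
    [0,-3,-15],
    [0,-3,-15],
    [0,-3,-10],
  ],
  delta_rot=[
    [0,0,0],
    [0,0,0],
    [0,0,0],
    [0,0,0],
    [0,0,0],
    [0,0,0],
    [0,0,0],
  ],
  jaw=[70,70,70,70,70,70,70],
)

```text
time: 52.25
tool_pos: [451.5, -142.7, 57.0]
tcp_rot: [-167.7, 0.2, 2.3]
ft_force: [-0.0, 0.1, -0.2]
finger_gap: 59.9
```

Emit:
jog_arm(
  offset=[
    [9,-31,-2],
    [10,-31,-3],
    [10,-31,-3],
    [11,-31,-3],
    [11,-31,-3],
    [11,-31,-3],
    [10,-31,-3],
    [7,-31,-2],
    [-1,-31,2],
    [-1,-31,3],
    [-2,-31,3],
    [-2,-31,2],
    [-2,-29,2],
    [0,-24,1],
    [0,-14,1],
    [0,0,0],
  ],
  delta_rot=[
    [-1,0,0],
    [-1,0,0],
    [-1,0,0],
    [-1,0,0],
    [-1,0,-0.4],
    [-1,0,-0.4],
    [-1,0,-0.4],
    [-1,0,-0.4],
    [-1,0,-0.4],
    [-1,0,-0.4],
    [-1,0,-0.4],
    [-1,0,-0.4],
    [0,0,-0.4],
    [0,0,0],
    [0,0,0],
    [0,0,0],
  ],
  jaw=[75,75,75,75,75,75,75,75,75,75,75,75,75,75,75,75],
)

```text
time: 53.85
tool_pos: [501.2, 310.0, 122.2]
tcp_rot: [179.8, -1.0, 5.8]
ft_force: [0.1, -0.2, 0.1]
finger_gap: 63.8
```

Run:
```python
from h import *
st();h=disp(0,76)
tplan([([h[0],h[1],110],ori(5.5,0),4),([h[0],h[1],38],ori(5.5,0),5)],rnd=1)
traycheck('t19')
```

```text
t 53.85 tip [500.6 310.1 155.2] rpy [179.8  -1.    5.8] F [ 0.1 -0.2  0.1] gap 63.8
9 rows; max 14.4 0.3
[[1.2,-2.0,11.3],[1.2,-1.9,11.3],[1.2,-1.9,11.3],[1.4,-1.9,11.3],[0.0,0.0,14.4],[0.0,0.0,14.4],[0.0,0.0,14.4],[0.0,0.0,14.4],[-0.1,-0.1,14.4]]
[[0.1,-0.3,0.1],[0.0,-0.2,0.1],[0.1,-0.3,0.0],[0.0,-0.2,0.1],[0.0,0.0,0.0],[0.0,0.0,0.0],[0.0,0.0,0.0],[0.0,0.0,0.0],[0.0,0.0,0.0]]
tray ((448.4515380859375, -124.00306701660156), (123.62916564941406, 122.7756118774414), 88.1866226196289)
pile ((452.47210693359375, -125.05903625488281), (50.24573516845703, 94.48551940917969), 2.978912591934204) [ 450.41597175 -123.4327947    51.68319649]
```

View pics/t19c.png

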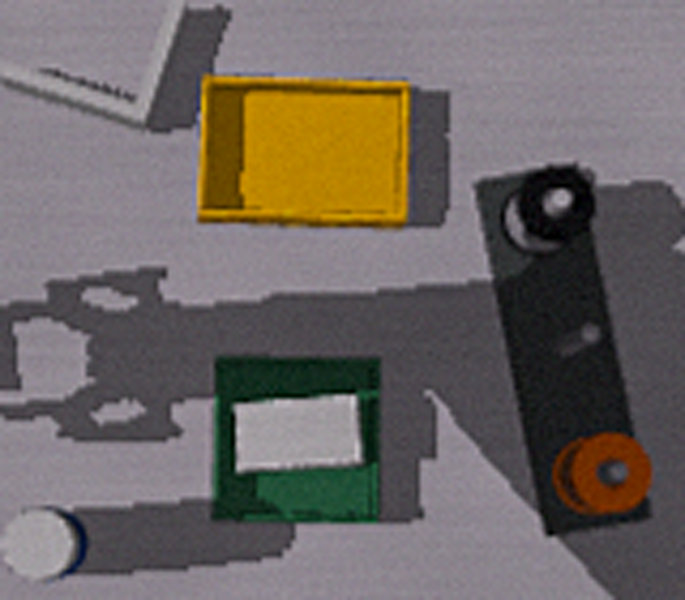

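All four plates are in the tray, with the pile top at z≈52. Now I draw the shuttle back for good.

Emit:
jog_arm(
  offset=[
    [1,-2,10],
    [1,-2,11],
    [1,-2,11],
    [1,-1,11],
    [1,-1,13],
    [0,0,15],
    [0,0,15],
    [0,0,14],
    [0,0,6],
    [0,0,0],
  ],
  delta_rot=[
    [0.1,-0.3,0.1],
    [0,-0.3,0.1],
    [0.1,-0.3,0],
    [0,-0.2,0.1],
    [0,0,0],
    [0,0,0],
    [0,0,0],
    [0,0,0],
    [0,0,0],
    [0,0,0],
  ],
  jaw=[75,75,75,75,75,75,75,75,75,75],
)

```text
time: 54.9
tool_pos: [505.8, 311.8, 3.8]
tcp_rot: [179.8, 0.4, 5.1]
ft_force: [-0.2, -0.2, -0.0]
finger_gap: 64.1
```

Run:
```python
from h import *
st();p,R=tip()
print('rel',R.inv().apply(np.array([*disp(-1,76),36])-p))
```

```text
t 54.9 tip [506.  312.   36.8] rpy [179.8   0.4   5.1] F [-0.2 -0.2 -0. ] gap 64.1
rel [-0.52560405 -6.15240575  0.82640515]
```

Emit:
jog_arm(
  offset=[
    [-1,-6,0],
    [0,0,0],
    [0,0,0],
    [0,0,0],
    [0,0,0],
    [0,-6,-1],
    [0,-9,-1],
    [0,-9,0],
    [0,-9,0],
    [0,-9,0],
    [0,-9,0],
    [0,-7,0],
    [0,-6,0],
    [0,-5,0],
    [0,-5,0],
    [0,-4,0],
    [0,-4,0],
  ],
  delta_rot=[
    [0,0,0],
    [0,0,0],
    [0,0,0],
    [0,0,0],
    [0,0,0],
    [0,0,0],
    [0,0,0],
    [0,0,0],
    [0.3,0,0],
    [0.3,0,0],
    [0.3,0,0],
    [0.3,0,0],
    [0.3,0,0],
    [0.3,0,0],
    [0.3,0,0],
    [0.3,0,0],
    [0,0,0],
  ],
  jaw=[75,15,15,15,15,15,15,15,15,15,15,15,15,15,15,15,15],
  newtons=60,
)

```text
time: 56.6
tool_pos: [497.9, 379.3, 6.0]
tcp_rot: [179.9, 1.0, 4.9]
ft_force: [-1.9, -24.5, 3.5]
finger_gap: 23.6
```

Run:
```python
from h import *
st();p,R=tip()
print('rel',R.inv().apply(np.array([*disp(0,136),36])-p))
```

```text
t 56.6 tip [498.5 379.5  39. ] rpy [179.9   1.    4.9] F [ -1.9 -24.5   3.5] gap 23.6
rel [1.61379428 1.72395202 2.98071295]
```

Emit:
jog_arm(
  offset=[
    [0,2,0],
    [0,0,0],
    [0,0,0],
    [0,0,0],
    [0,0,-20],
    [0,0,-25],
    [0,0,-25],
    [0,0,-20],
    [0,0,0],
  ],
  delta_rot=[
    [0,0,0],
    [0,0,0],
    [0,0,0],
    [0,0,0],
    [0,0,0],
    [0,0,0],
    [0,0,0],
    [0,0,0],
    [0,0,0],
  ],
  jaw=[15,70,70,70,70,70,70,70,70],
)

```text
time: 57.5
tool_pos: [500.0, 382.8, 103.2]
tcp_rot: [-179.7, 0.9, 4.9]
ft_force: [0.5, -0.3, -0.1]
finger_gap: 59.7
```

Run:
```python
from h import *
st()
pc,d=snap('side','s20')
a=cv2.resize(pc[180:330,80:240,::-1],(640,600),interpolation=cv2.INTER_CUBIC);cv2.imwrite('pics/s20c.png',a)
v,u=np.mgrid[0:384,0:512].astype(float);W=px2w('side',u,v,depth=d)
c=pc.astype(int);red=(c[...,0]>110)&(c[...,1]<70)&(W[...,2]>69)&(np.hypot(W[...,0]-500,W[...,1]-360)<80)
print('handle top',len(W[red]),np.round(np.median(W[red],axis=0),1))
p,d=load('t19');W=px2w('top',u,v,depth=d)
m=(np.hypot(W[...,0]-420,W[...,1]+346)<45)&(W[...,2]>66)&(W[...,2]<80)
cc,r_=cv2.minEnclosingCircle(W[m][:,:2].astype(np.float32));print('copper',cc,r_,np.median(W[m][:,2]))
m=(np.hypot(W[...,0]-616,W[...,1]+313)<45)&(W[...,2]>66)&(W[...,2]<80)
print('grey',cv2.minEnclosingCircle(W[m][:,:2].astype(np.float32)))
print('spool top px',px2w('top',220+602/4.28,100+472/4.28,z=74),'spindle',px2w('top',220+617/4.28,100+470/4.28,z=92))
hsv=cv2.cvtColor(p,cv2.COLOR_RGB2HSV)
g=(hsv[...,0]>15)&(hsv[...,0]<35)&(hsv[...,1]>120)&(np.hypot(W[...,0]-673,W[...,1]+133)<130)&(W[...,2]>20)
print('yellow',cv2.minAreaRect(W[g][:,:2].astype(np.float32)))
```

```text
t 57.5 tip [500.5 382.6 136.2] rpy [-179.7    0.9    4.9] F [ 0.5 -0.3 -0.1] gap 59.7
handle top 100 [495.6 376.   73.5]
copper (420.1914367675781, -345.7629699707031) 28.72795867919922 72.52213591858117
grey ((618.440673828125, -313.6392517089844), 29.211971282958984)
spool top px [ 417.44289763 -340.84781336   74.        ] spindle [ 417.95871646 -346.51521516   92.        ]
yellow ((672.975830078125, -133.43670654296875), (159.15773010253906, 110.36345672607422), 86.83499145507812)
```

View pics/s20c.png

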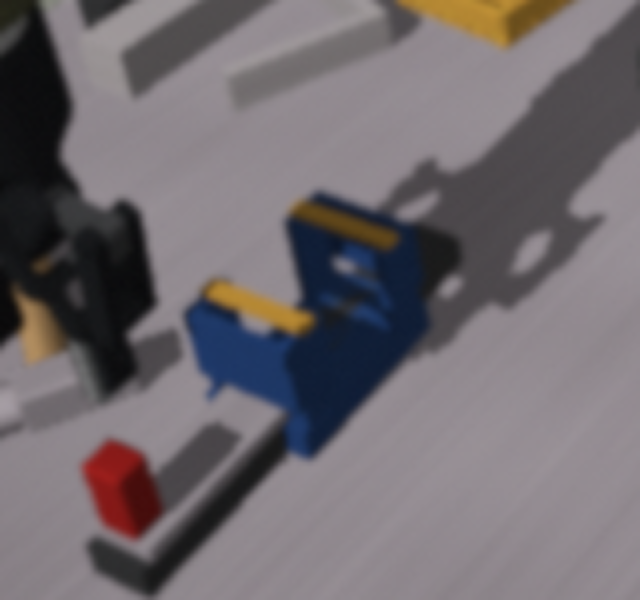

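Run:
```python
from h import *
tplan([([490,0,185],ori(-40),11),([420,-330,160],ori(-93),10)],rnd=0)
```

```text
21 rows; max 35.0 6.0
[[-4.0,35.0,-5.0],[-1.0,35.0,-5.0],[1.0,35.0,-5.0],[3.0,34.0,-5.0],[6.0,34.0,-5.0],[8.0,34.0,-4.0],[10.0,33.0,-5.0],[13.0,32.0,-4.0],[15.0,31.0,-5.0],[17.0,31.0,-4.0],[19.0,29.0,-5.0],[16.0,30.0,3.0],[18.0,28.0,3.0],[21.0,27.0,3.0],[23.0,25.0,3.0],[25.0,22.0,3.0],[27.0,20.0,3.0],[29.0,17.0,3.0],[30.0,15.0,2.0],[32.0,11.0,3.0],[33.0,9.0,2.0]]
[[0.0,0.0,4.0],[0.0,0.0,4.0],[0.0,0.0,4.0],[0.0,0.0,4.0],[0.0,0.0,4.0],[0.0,0.0,4.0],[0.0,0.0,4.0],[0.0,0.0,4.0],[0.0,0.0,4.0],[0.0,0.0,4.0],[0.0,1.0,5.0],[0.0,0.0,5.0],[0.0,0.0,5.0],[0.0,0.0,5.0],[0.0,0.0,5.0],[0.0,0.0,5.0],[0.0,0.0,6.0],[0.0,0.0,5.0],[0.0,0.0,6.0],[0.0,0.0,5.0],[0.0,0.0,6.0]]
```

Emit:
jog_arm(
  offset=[
    [-4,35,-5],
    [-1,35,-5],
    [1,35,-5],
    [3,34,-5],
    [6,34,-5],
    [8,34,-4],
    [10,33,-5],
    [13,32,-4],
    [15,31,-5],
    [17,31,-4],
    [19,29,-3],
  ],
  delta_rot=[
    [0,0,4],
    [0,0,4],
    [0,0,4],
    [0,0,4],
    [0,0,4],
    [0,0,4],
    [0,0,4],
    [0,0,4],
    [0,0,4],
    [0,0,4],
    [0,0,5],
  ],
  jaw=[100,100,100,100,100,100,100,100,100,100,100],
)

```text
time: 58.65
tool_pos: [476.9, -8.0, 135.8]
tcp_rot: [178.8, 1.6, -41.3]
ft_force: [0.8, -0.4, -0.1]
finger_gap: 85.2
```

Run:
```python
from h import *
st()
tplan([([420,-335,160],ori(-93),10)],rnd=0)
```

```text
t 58.65 tip [478.   -8.1 168.8] rpy [178.8   1.6 -41.3] F [ 0.8 -0.4 -0.1] gap 85.2
10 rows; max 32.0 6.0
[[17.0,28.0,1.0],[20.0,27.0,1.0],[22.0,25.0,1.0],[24.0,23.0,1.0],[26.0,21.0,1.0],[28.0,18.0,1.0],[29.0,16.0,1.0],[30.0,13.0,1.0],[32.0,10.0,1.0],[32.0,7.0,0.0]]
[[0.0,0.0,5.0],[0.0,0.0,5.0],[0.0,0.0,5.0],[0.0,0.0,5.0],[0.0,0.0,5.0],[0.0,0.0,5.0],[0.0,0.0,5.0],[1.0,0.0,6.0],[0.0,0.0,5.0],[1.0,0.0,6.0]]
```

Emit:
jog_arm(
  offset=[
    [17,28,1],
    [20,27,1],
    [22,25,0],
    [24,23,0],
    [26,21,0],
    [28,18,0],
    [29,16,0],
    [29,12,0],
    [26,7,0],
    [15,3,0],
    [3,0,0],
    [0,0,0],
  ],
  delta_rot=[
    [0,0,5],
    [0,0,5],
    [0,0,5],
    [0,0,5],
    [0,0,5],
    [0.5,0,5],
    [0.5,0,5],
    [0.5,0,6],
    [0.5,0,5],
    [0,0,5],
    [0,0,0],
    [0,0,0],
  ],
  jaw=[100,100,100,100,100,100,100,100,100,100,100,100],
)

```text
time: 59.85
tool_pos: [411.4, -322.5, 116.5]
tcp_rot: [179.2, 1.2, -94.6]
ft_force: [0.8, 0.9, -0.1]
finger_gap: 85.3
```

Run:
```python
from h import *
st()
tplan([([420,-345.5,110],ori(-93),4),([420,-345.5,40],ori(-93),5)],rnd=1)
```

```text
t 59.85 tip [ 411.8 -323.2  149.5] rpy [179.2   1.2 -94.6] F [ 0.8  0.9 -0.1] gap 85.3
9 rows; max 14.0 0.4
[[5.8,-2.7,9.7],[5.7,-2.7,9.8],[5.7,-2.6,9.8],[5.7,-2.5,9.8],[0.0,0.0,14.0],[0.0,0.0,14.0],[0.0,0.0,14.0],[0.0,0.0,14.0],[0.0,-0.1,14.0]]
[[0.2,0.3,-0.4],[0.2,0.3,-0.4],[0.2,0.3,-0.4],[0.2,0.3,-0.4],[0.0,0.0,0.0],[0.0,0.0,0.0],[0.0,0.0,0.0],[0.0,0.0,0.0],[0.0,0.0,0.0]]
```

Emit:
jog_arm(
  offset=[
    [6,-3,8],
    [6,-3,9],
    [6,-2,9],
    [4,-2,8],
    [0,0,0],
    [0,0,0],
  ],
  delta_rot=[
    [0.2,0.3,-0.4],
    [0.2,0.3,-0.4],
    [0.2,0.3,-0.4],
    [0.1,0.2,-0.3],
    [0,0,0],
    [0,0,0],
  ],
  jaw=[100,100,100,100,100,100],
)

```text
time: 60.45
tool_pos: [421.0, -342.1, 76.5]
tcp_rot: [179.8, 0.2, -92.4]
ft_force: [-1.3, -0.2, 0.1]
finger_gap: 85.7
```

Run:
```python
from h import *
st()
tplan([([420,-345.5,100],ori(-93),2),([420,-345.5,38],ori(-93),5)],rnd=1)
pc,d=snap('side','s21')
a=cv2.resize(pc[70:190,230:360,::-1],(650,600),interpolation=cv2.INTER_CUBIC);cv2.imwrite('pics/s21c.png',a)
```

```text
t 60.45 tip [ 421.1 -342.2  109.5] rpy [179.8   0.2 -92.4] F [-1.3 -0.2  0.1] gap 85.7
7 rows; max 12.4 0.3
[[1.7,0.4,4.7],[1.8,0.4,4.8],[0.0,0.0,12.4],[0.0,0.0,12.4],[0.0,0.0,12.4],[0.0,0.0,12.4],[0.0,0.0,12.4]]
[[0.1,0.1,0.3],[0.1,0.1,0.3],[0.0,0.0,0.0],[0.0,0.0,0.0],[0.0,0.0,0.0],[0.0,0.0,0.0],[0.0,0.0,0.0]]
```

View pics/s21c.png

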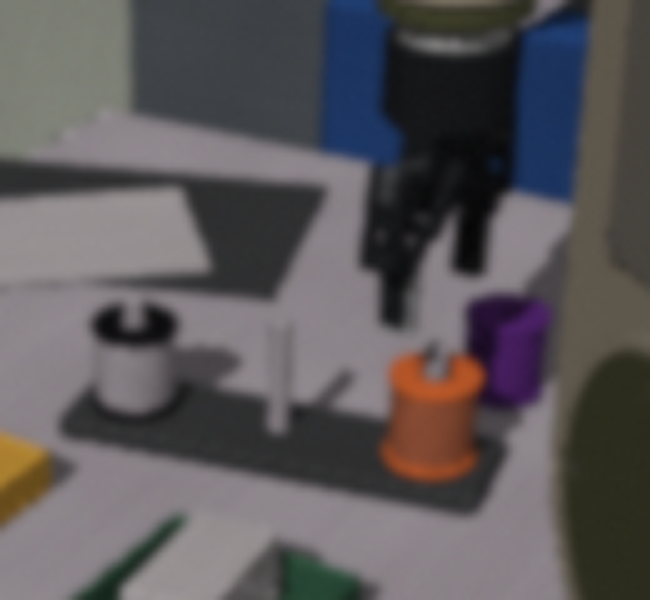

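Emit:
jog_arm(
  offset=[
    [2,0,5],
    [1,0,5],
    [0,0,12],
    [0,0,12],
    [0,0,12],
    [0,0,12],
    [0,0,10],
    [0,0,0],
    [0,0,0],
  ],
  delta_rot=[
    [0.1,0.1,0.3],
    [0.1,0.1,0.3],
    [0,0,0],
    [0,0,0],
    [0,0,0],
    [0,0,0],
    [0,0,0],
    [0,0,0],
    [0,0,0],
  ],
  jaw=[100,100,100,100,100,100,100,100,100],
)

```text
time: 61.4
tool_pos: [420.2, -344.6, 1.8]
tcp_rot: [180.0, 0.0, -93.1]
ft_force: [-0.4, 1.2, 0.3]
finger_gap: 85.6
```

Run:
```python
from h import *
st()
tplan([([420,-345.5,38],ori(-93),2)],rnd=1)
pc,d=snap('side','s22')
a=cv2.resize(pc[70:190,230:360,::-1],(650,600),interpolation=cv2.INTER_CUBIC);cv2.imwrite('pics/s22c.png',a)
```

```text
t 61.4 tip [ 420.2 -344.6   34.8] rpy [180.    0.  -93.1] F [-0.4  1.2  0.3] gap 85.6
2 rows; max 1.6 0.1
[[0.5,0.1,-1.6],[0.4,0.1,-1.6]]
[[0.0,0.0,0.0],[0.0,0.0,-0.1]]
```

View pics/s22c.png

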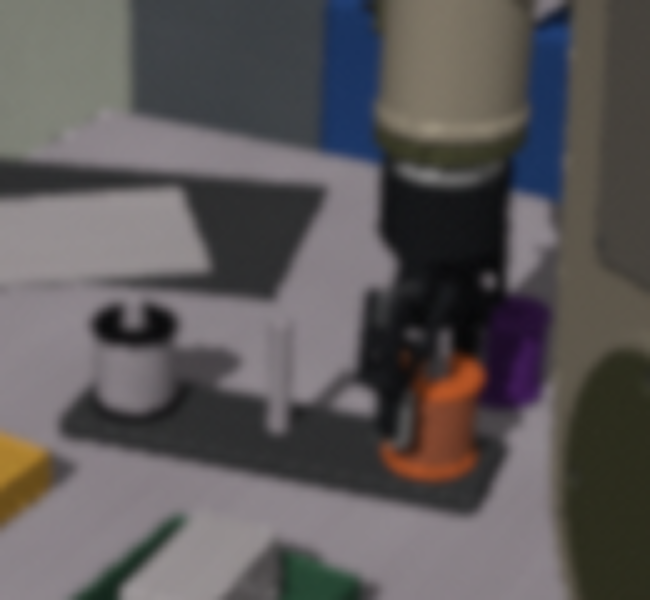

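Emit:
jog_arm(
  offset=[
    [0,0,0],
    [0,0,0],
    [0,0,0],
    [0,0,0],
    [0,0,0],
  ],
  delta_rot=[
    [0,0,0],
    [0,0,0],
    [0,0,0],
    [0,0,0],
    [0,0,0],
  ],
  jaw=[45,45,45,45,45],
  newtons=80,
)

```text
time: 61.95
tool_pos: [421.1, -345.7, 3.6]
tcp_rot: [-179.9, -0.1, -93.1]
ft_force: [0.5, -0.4, -2.2]
finger_gap: 55.6
```

Run:
```python
from h import *
st();p,R=tip()
tplan([([p[0],p[1],130],R,6),([672,-134,130],ori(-93),10)],rnd=0)
```

```text
t 61.95 tip [ 421.  -345.6   36.6] rpy [-1.799e+02 -1.000e-01 -9.310e+01] F [ 0.5 -0.4 -2.2] gap 55.6
16 rows; max 24.0 0.0
[[0.0,0.0,-16.0],[0.0,0.0,-15.0],[0.0,0.0,-16.0],[0.0,0.0,-15.0],[0.0,0.0,-16.0],[0.0,0.0,-15.0],[-22.0,-24.0,0.0],[-23.0,-24.0,0.0],[-22.0,-24.0,0.0],[-23.0,-24.0,0.0],[-22.0,-24.0,0.0],[-23.0,-24.0,0.0],[-22.0,-24.0,0.0],[-23.0,-24.0,0.0],[-22.0,-24.0,0.0],[-23.0,-23.0,0.0]]
[[0.0,0.0,0.0],[0.0,0.0,0.0],[0.0,0.0,0.0],[0.0,0.0,0.0],[0.0,0.0,0.0],[0.0,0.0,0.0],[0.0,0.0,0.0],[0.0,0.0,0.0],[0.0,0.0,0.0],[0.0,0.0,0.0],[0.0,0.0,0.0],[0.0,0.0,0.0],[0.0,0.0,0.0],[0.0,0.0,0.0],[0.0,0.0,0.0],[0.0,0.0,0.0]]
```

Emit:
jog_arm(
  offset=[
    [0,0,-8],
    [0,0,-15],
    [0,0,-15],
    [0,0,-15],
    [0,0,-15],
    [0,0,-15],
    [0,0,-6],
    [0,0,0],
  ],
  delta_rot=[
    [0,0,0],
    [0,0,0],
    [0,0,0],
    [0,0,0],
    [0,0,0],
    [0,0,0],
    [0,0,0],
    [0,0,0],
  ],
  jaw=[45,45,45,45,45,45,45,45],
)

```text
time: 62.75
tool_pos: [421.4, -345.8, 103.3]
tcp_rot: [-179.8, -0.2, -93.1]
ft_force: [-0.2, 0.3, -3.9]
finger_gap: 55.9
```

Run:
```python
from h import *
st();p,R=tip()
pc,d=snap('side','s23')
a=cv2.resize(pc[50:190,220:370,::-1],(643,600),interpolation=cv2.INTER_CUBIC);cv2.imwrite('pics/s23c.png',a)
pc,d=snap('top','t23')
v,u=np.mgrid[0:384,0:512].astype(float);W=px2w('top',u,v,depth=d);hsv=cv2.cvtColor(pc,cv2.COLOR_RGB2HSV)
g=(hsv[...,0]>15)&(hsv[...,0]<35)&(hsv[...,1]>120)&(np.hypot(W[...,0]-673,W[...,1]+133)<130)&(W[...,2]>20)
print('yellow',cv2.minAreaRect(W[g][:,:2].astype(np.float32)))
tplan([([672,-134,p[2]],ori(-93),10)],rnd=0)
```

```text
t 62.75 tip [ 421.2 -345.7  136.3] rpy [-179.8   -0.2  -93.1] F [-0.2  0.3 -3.9] gap 55.9
yellow ((673.208740234375, -133.60562133789062), (159.40042114257812, 110.7026138305664), 86.80106353759766)
10 rows; max 24.0 0.0
[[-22.0,-24.0,0.0],[-23.0,-24.0,0.0],[-22.0,-24.0,0.0],[-23.0,-24.0,0.0],[-22.0,-24.0,0.0],[-23.0,-24.0,0.0],[-22.0,-24.0,0.0],[-23.0,-24.0,0.0],[-22.0,-24.0,-1.0],[-23.0,-23.0,0.0]]
[[0.0,0.0,0.0],[0.0,0.0,0.0],[0.0,0.0,0.0],[0.0,0.0,0.0],[0.0,0.0,0.0],[0.0,0.0,0.0],[0.0,0.0,0.0],[0.0,0.0,0.0],[0.0,0.0,0.0],[0.0,0.0,0.0]]
```

View pics/s23c.png

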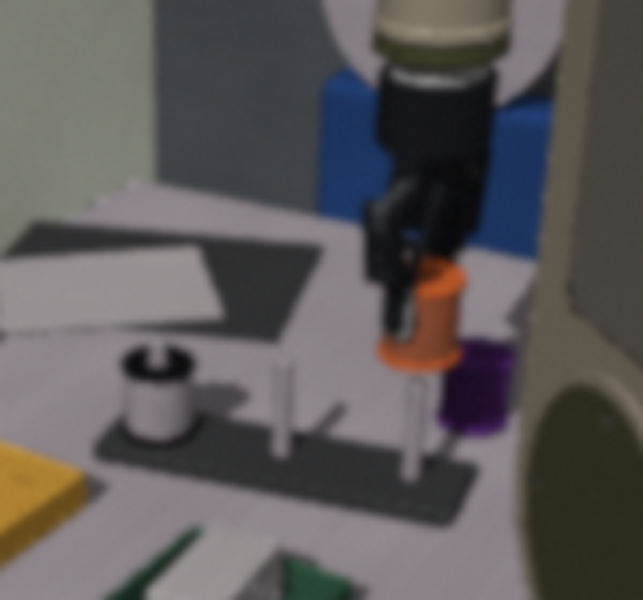

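Emit:
jog_arm(
  offset=[
    [-14,-14,0],
    [-22,-22,0],
    [-23,-23,0],
    [-23,-24,0],
    [-23,-24,0],
    [-23,-24,2],
    [-23,-24,3],
    [-22,-24,3],
    [-20,-22,3],
    [-11,-14,2],
    [-3,-4,0],
    [0,0,0],
  ],
  delta_rot=[
    [0,0,0],
    [0,0,0],
    [0,0,0],
    [0,0,0],
    [0,0,0],
    [0,0,0],
    [0,0,0],
    [0,0,0],
    [0,0,0],
    [0,0,0],
    [0,0,0],
    [0,0,0],
  ],
  jaw=[45,45,45,45,45,45,45,45,45,45,45,45],
)

```text
time: 64.05
tool_pos: [649.5, -138.8, 70.7]
tcp_rot: [178.8, 0.4, -93.2]
ft_force: [-0.5, -0.2, -3.8]
finger_gap: 55.4
```

Run:
```python
from h import *
st()
tplan([([673,-134,70],ori(-93),6),([673,-134,29],ori(-93),4)],rnd=1)
pc,d=snap('side','s24')
a=cv2.resize(pc[60:210,170:330,::-1],(640,600),interpolation=cv2.INTER_CUBIC);cv2.imwrite('pics/s24c.png',a)
```

```text
t 64.05 tip [ 650.2 -139.   103.7] rpy [178.8   0.4 -93.2] F [-0.5 -0.2 -3.8] gap 55.4
10 rows; max 10.3 0.2
[[-1.0,-4.0,5.5],[-1.0,-4.0,5.6],[-1.0,-3.9,5.6],[-1.0,-3.9,5.6],[-1.0,-3.9,5.6],[-1.0,-3.9,5.6],[0.0,0.0,10.2],[0.0,0.0,10.3],[0.0,0.0,10.2],[0.0,0.0,10.3]]
[[0.2,0.1,0.0],[0.2,0.1,0.0],[0.2,0.0,-0.1],[0.2,0.1,0.0],[0.2,0.0,-0.1],[0.2,0.1,0.0],[0.0,0.0,0.0],[0.0,0.0,0.0],[0.0,0.0,0.0],[0.0,0.0,0.0]]
```

View pics/s24c.png

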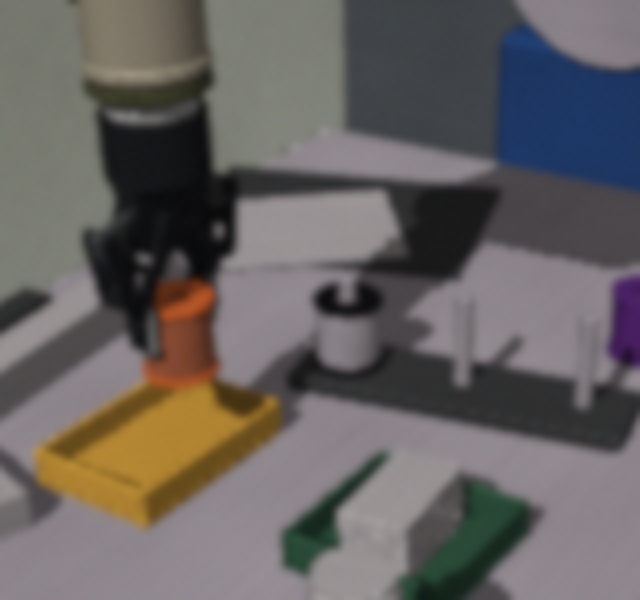

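Emit:
jog_arm(
  offset=[
    [-1,-4,4],
    [-1,-4,5],
    [-1,-4,6],
    [-1,-4,6],
    [-1,-4,6],
    [-1,-3,6],
    [0,0,10],
    [0,0,10],
    [0,0,8],
    [0,0,0],
  ],
  delta_rot=[
    [0.2,0.1,0],
    [0.2,0.1,0],
    [0.2,0,0],
    [0.2,0,0],
    [0.2,0,0],
    [0.2,0,0],
    [0,0,0],
    [0,0,0],
    [0,0,0],
    [0,0,0],
  ],
  jaw=[45,45,45,45,45,45,45,45,45,45],
)

```text
time: 65.1
tool_pos: [670.5, -137.1, 2.4]
tcp_rot: [179.9, 0.1, -93.5]
ft_force: [-1.1, -0.1, -4.6]
finger_gap: 55.5
```

Run:
```python
from h import *
st()
tplan([([673,-134,28.5],ori(-93),3)],rnd=1)
pc,d=snap('side','s25')
a=cv2.resize(pc[60:210,170:330,::-1],(640,600),interpolation=cv2.INTER_CUBIC);cv2.imwrite('pics/s25c.png',a)
```

```text
t 65.1 tip [ 670.5 -137.2   35.4] rpy [ 1.799e+02  1.000e-01 -9.350e+01] F [-1.1 -0.1 -4.6] gap 55.5
3 rows; max 2.3 0.2
[[-1.1,-0.8,2.3],[-1.1,-0.8,2.3],[-1.0,-0.8,2.3]]
[[0.0,0.0,-0.2],[0.0,0.1,-0.2],[0.1,0.0,-0.1]]
```

View pics/s25c.png

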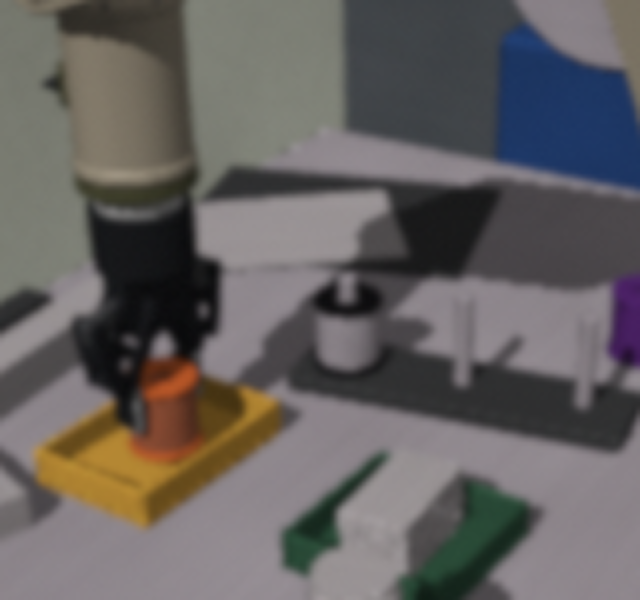

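Emit:
jog_arm(
  offset=[
    [-1,-1,2],
    [-1,-1,2],
    [0,0,2],
    [0,0,1],
  ],
  delta_rot=[
    [0,0,-0.2],
    [0,0,-0.2],
    [0,0,0],
    [0,0,0],
  ],
  jaw=[45,45,45,45],
)

```text
time: 65.55
tool_pos: [674.4, -135.4, -2.5]
tcp_rot: [-179.9, 0.1, -93.1]
ft_force: [0.1, -0.1, -4.8]
finger_gap: 55.9
```

```bash
python3 -c "
from h import *
st()"
```

```text
t 65.55 tip [ 674.4 -135.5   30.5] rpy [-1.799e+02  1.000e-01 -9.310e+01] F [ 0.1 -0.1 -4.8] gap 55.9
```

Emit:
jog_arm(
  offset=[
    [0,0,1],
    [0,0,1],
    [0,0,1],
  ],
  delta_rot=[
    [0,0,0],
    [0,0,0],
    [0,0,0],
  ],
  jaw=[45,45,45],
)

```text
time: 65.85
tool_pos: [674.9, -135.6, -5.2]
tcp_rot: [-179.8, 0.1, -93.1]
ft_force: [-0.3, -0.3, -5.1]
finger_gap: 55.8
```

```bash
python3 -c "
from h import *
st()"
```

```text
t 65.85 tip [ 674.8 -135.6   27.8] rpy [-1.798e+02  1.000e-01 -9.310e+01] F [-0.3 -0.3 -5.1] gap 55.8
```

Emit:
jog_arm(
  offset=[
    [0,0,1],
    [0,0,1],
    [0,0,0],
  ],
  delta_rot=[
    [0,0,0],
    [0,0,0],
    [0,0,0],
  ],
  jaw=[45,45,45],
)

```text
time: 66.15
tool_pos: [675.4, -135.7, -5.2]
tcp_rot: [-179.8, 0.1, -93.1]
ft_force: [0.7, 0.1, -4.2]
finger_gap: 55.8
```

Run:
```python
from h import *
st()
pc,d=snap('side','s26')
a=cv2.resize(pc[100:200,170:280,::-1],(660,600),interpolation=cv2.INTER_CUBIC);cv2.imwrite('pics/s26c.png',a)
```

```text
t 66.15 tip [ 675.3 -135.8   27.8] rpy [-1.798e+02  1.000e-01 -9.310e+01] F [ 0.7  0.1 -4.2] gap 55.8
```

View pics/s26c.png

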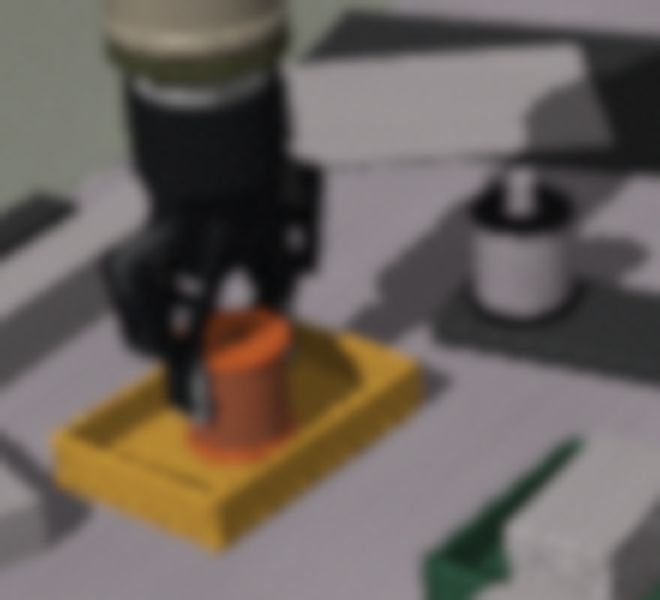

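Emit:
jog_arm(
  offset=[
    [0,0,2],
    [0,0,2],
    [0,0,1],
  ],
  delta_rot=[
    [0,0,0],
    [0,0,0],
    [0,0,0],
  ],
  jaw=[45,45,45],
)

```text
time: 66.5
tool_pos: [676.5, -136.0, -5.3]
tcp_rot: [-179.7, 0.0, -93.1]
ft_force: [-2.2, -0.1, 0.7]
finger_gap: 55.7
```

```bash
python3 -c "
from h import *
st()"
```

```text
t 66.5 tip [ 676.3 -136.    27.7] rpy [-179.7    0.   -93.1] F [-2.2 -0.1  0.7] gap 55.7
```

Emit:
jog_arm(
  offset=[
    [0,0,0],
    [0,0,0],
    [0,0,0],
    [0,0,-8],
    [0,0,-20],
    [0,0,-25],
    [0,0,-25],
    [0,0,-25],
    [0,0,-15],
  ],
  delta_rot=[
    [0,0,0],
    [0,0,0],
    [0,0,0],
    [0,0,0],
    [0,0,0],
    [0,0,0],
    [0,0,0],
    [0,0,0],
    [0,0,0],
  ],
  jaw=[85,85,85,85,85,85,85,85,85],
)

```text
time: 67.4
tool_pos: [674.8, -135.9, 115.4]
tcp_rot: [-179.8, 0.1, -93.1]
ft_force: [0.2, -0.8, 0.6]
finger_gap: 72.3
```

Emit:
jog_arm(
  offset=[
    [0,20,-10],
    [0,35,-10],
    [10,35,0],
    [30,35,0],
    [30,30,0],
    [30,20,0],
    [20,5,0],
    [0,0,0],
  ],
  delta_rot=[
    [0,0,0],
    [0,0,0],
    [0,0,0],
    [0,0,0],
    [0,0,0],
    [0,0,0],
    [0,0,0],
    [0,0,0],
  ],
  jaw=[85,85,85,85,85,85,85,85],
)

```text
time: 68.2
tool_pos: [485.4, -249.1, 140.7]
tcp_rot: [-179.2, -0.1, -92.9]
ft_force: [0.2, -0.2, -0.7]
finger_gap: 72.5
```

Run:
```python
from h import *
st()
for n in('top','side'):
    p,d=snap(n,n+'F'); cv2.imwrite(f'pics/{n}Fb.png',cv2.resize(p[:,:,::-1],(800,600),interpolation=cv2.INTER_CUBIC))
```

```text
t 68.2 tip [ 484.9 -249.   173.7] rpy [-1.792e+02 -1.000e-01 -9.290e+01] F [ 0.2 -0.2 -0.7] gap 72.5
```

View pics/topFb.png

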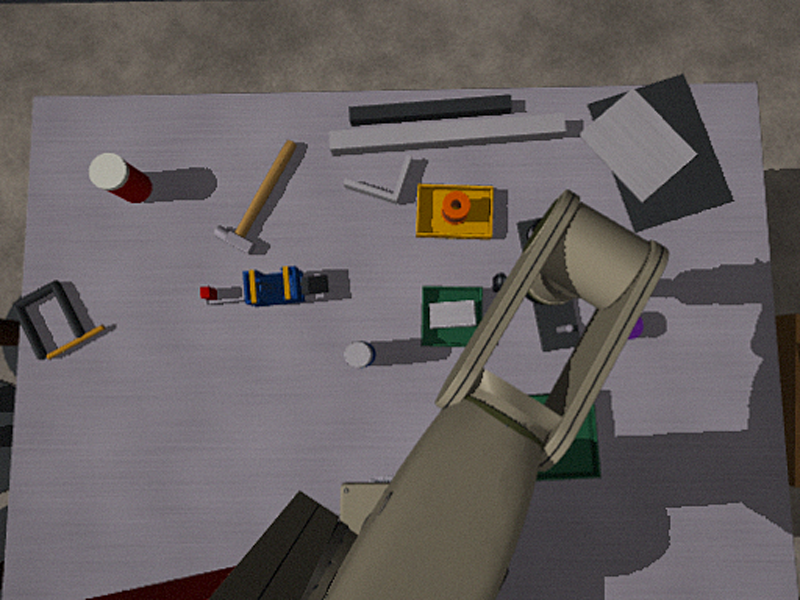

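View pics/sideFb.png

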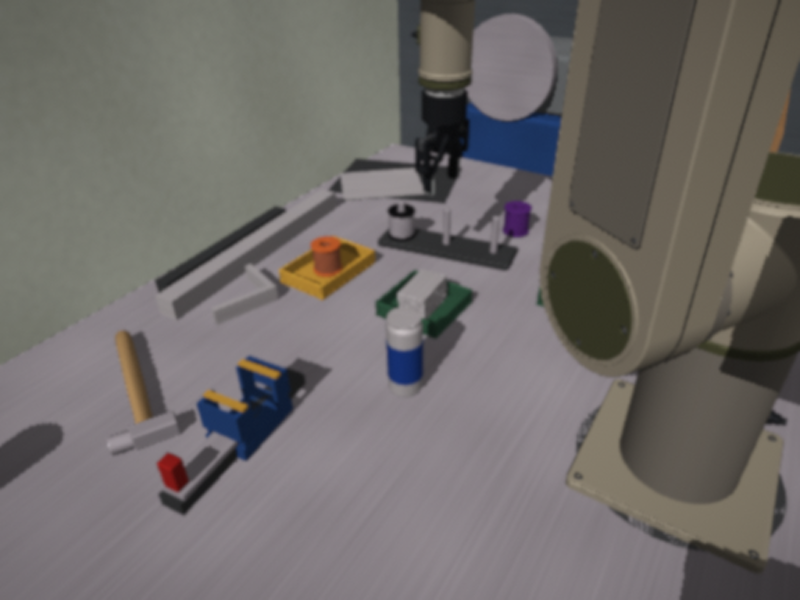

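Run:
```python
from h import *
v,u=np.mgrid[0:384,0:512].astype(float)
for t in('side0','sideF'):
    pc,d=load(t);W=px2w('side',u,v,depth=d);c=pc.astype(int)
    red=(c[...,0]>110)&(c[...,1]<70)&(W[...,2]>68)&(np.hypot(W[...,0]-500,W[...,1]-370)<60);print(t,red.sum(),W[red].mean(0), u[red].mean(),v[red].mean())
for t in('top0','topF'):
    pc,d=load(t);W=px2w('top',u,v,depth=d);c=pc.astype(int)
    red=(c[...,0]>110)&(c[...,1]<70)&(np.hypot(W[...,0]-500,W[...,1]-370)<60)&(W[...,2]>60);print(t,red.sum(),W[red].mean(0),u[red].mean())
pc,d=load('topF');W=px2w('top',u,v,depth=d)
m=(np.hypot(W[...,0]-674,W[...,1]+135)<40)&(W[...,2]>50)
print('spool',cv2.minEnclosingCircle(W[m][:,:2].astype(np.float32)),np.percentile(W[m][:,2],[5,50,95]))
```

```text
side0 102 [496.57633053 378.65237765  73.17817064] 106.16666666666667 296.2843137254902
sideF 100 [496.48684758 376.03558156  73.00544239] 107.4 295.38
top0 38 [500.59095522 377.90199057  71.50084966] 129.76315789473685
topF 37 [499.68975194 375.8555938   71.47997907] 130.40540540540542
spool ((675.3299560546875, -134.12210083007812), 29.055994033813477) [59.95730218 63.70826706 67.32289431]
```

The final check shows the handle 2–2.5 mm short of its start position: my small easing move before release pushed it forward. I'll go back, pull it to the stop again, and release without easing.

Run:
```python
from h import *
h=disp(0,133)
tplan([([495,20,185],ori(-45),9),([h[0],h[1],160],ori(5.5),11)],rnd=0)
```

```text
20 rows; max 33.0 6.0
[[-30.0,0.0,-1.0],[-30.0,-2.0,-1.0],[-29.0,-5.0,-1.0],[-29.0,-7.0,-1.0],[-28.0,-10.0,-2.0],[-27.0,-12.0,-1.0],[-26.0,-15.0,-2.0],[-24.0,-17.0,-1.0],[-22.0,-19.0,-2.0],[-22.0,-23.0,2.0],[-20.0,-25.0,2.0],[-18.0,-27.0,2.0],[-16.0,-28.0,2.0],[-14.0,-29.0,2.0],[-11.0,-30.0,2.0],[-9.0,-31.0,3.0],[-7.0,-32.0,2.0],[-4.0,-32.0,3.0],[-1.0,-33.0,2.0],[1.0,-32.0,3.0]]
[[0.0,0.0,-5.0],[0.0,0.0,-5.0],[0.0,0.0,-5.0],[0.0,0.0,-5.0],[0.0,0.0,-6.0],[0.0,0.0,-5.0],[0.0,0.0,-6.0],[0.0,0.0,-5.0],[-1.0,-1.0,-6.0],[0.0,0.0,-5.0],[0.0,0.0,-5.0],[0.0,0.0,-4.0],[0.0,0.0,-5.0],[0.0,0.0,-4.0],[0.0,0.0,-5.0],[0.0,0.0,-4.0],[0.0,0.0,-5.0],[0.0,0.0,-4.0],[0.0,0.0,-5.0],[0.0,1.0,-4.0]]
```

Emit:
jog_arm(
  offset=[
    [-30,0,-2],
    [-30,-2,-2],
    [-29,-5,-2],
    [-29,-7,-2],
    [-28,-10,-2],
    [-27,-12,-1],
    [-26,-15,-2],
    [-24,-17,-1],
    [-22,-19,-1],
    [-22,-23,0],
    [-20,-25,0],
    [-18,-27,0],
    [-16,-28,0],
    [-14,-29,0],
    [-11,-30,0],
    [-9,-31,0],
    [-6,-28,0],
    [-2,-18,0],
    [0,-8,0],
    [0,0,0],
  ],
  delta_rot=[
    [0,0,-5],
    [0,0,-5],
    [0,0,-5],
    [0,0,-5],
    [0,0,-6],
    [0,0,-5],
    [0,0,-6],
    [0,0,-5],
    [0,0,-6],
    [0,0,-5],
    [0,0,-5],
    [0,0,-4],
    [0,0,-5],
    [0,0,-4],
    [0,0,-5],
    [0,0,-4],
    [0,0,-5],
    [0,0,-4],
    [0,0,-4],
    [0,0,0],
  ],
  jaw=[85,85,85,85,85,85,85,85,85,85,85,85,85,85,75,75,75,75,75,75],
)

```text
time: 70.3
tool_pos: [471.9, 350.3, 156.3]
tcp_rot: [-179.7, -0.7, 5.8]
ft_force: [-1.2, -0.2, 0.0]
finger_gap: 63.6
```

Run:
```python
from h import *
st();h=disp(-1,132)
tplan([([h[0],h[1],100],ori(5.5),5),([h[0],h[1],38],ori(5.5),5)],rnd=1)
```

```text
t 70.3 tip [471.5 350.  189.3] rpy [-179.7   -0.7    5.8] F [-1.2 -0.2  0. ] gap 63.6
10 rows; max 18.0 0.2
[[5.7,-4.0,18.0],[5.8,-4.1,17.9],[5.8,-4.1,17.9],[5.9,-4.1,17.9],[5.9,-4.1,17.9],[0.0,0.0,12.4],[0.0,0.0,12.4],[0.0,0.0,12.4],[0.0,0.0,12.4],[0.0,0.1,12.4]]
[[-0.1,-0.1,0.1],[-0.1,-0.2,0.0],[0.0,-0.1,0.1],[-0.1,-0.2,0.0],[0.0,-0.1,0.1],[0.0,0.0,0.0],[0.0,0.0,0.0],[0.0,0.0,0.0],[0.0,0.0,0.0],[0.0,0.0,0.0]]
```

Emit:
jog_arm(
  offset=[
    [7,-5,15],
    [7,-5,17],
    [6,-4,17],
    [5,-4,16],
    [3,-3,10],
    [0,0,0],
    [0,0,0],
  ],
  delta_rot=[
    [-0.1,-0.1,0.1],
    [-0.1,-0.2,0],
    [0,-0.1,0.1],
    [-0.1,-0.2,0],
    [0,0,0],
    [0,0,0],
    [0,0,0],
  ],
  jaw=[75,75,75,75,75,75,75],
)

```text
time: 71.0
tool_pos: [496.3, 378.3, 79.9]
tcp_rot: [-179.9, -0.1, 5.2]
ft_force: [-0.5, 0.7, -0.3]
finger_gap: 64.1
```

Run:
```python
from h import *
st();h=disp(-1,132)
tplan([([h[0],h[1],90],ori(5.5),3),([h[0],h[1],38],ori(5.5),5)],rnd=1)
```

```text
t 71.0 tip [496.3 378.2 112.9] rpy [-1.799e+02 -1.000e-01  5.200e+00] F [-0.5  0.7 -0.3] gap 64.1
8 rows; max 10.4 0.1
[[0.9,1.6,7.6],[0.9,1.6,7.6],[1.0,1.6,7.7],[0.0,0.0,10.4],[0.0,0.0,10.4],[0.0,0.0,10.4],[0.0,0.0,10.4],[0.0,0.0,10.4]]
[[0.0,0.0,-0.1],[0.0,-0.1,-0.1],[-0.1,0.0,-0.1],[0.0,0.0,0.0],[0.0,0.0,0.0],[0.0,0.0,0.0],[0.0,0.0,0.0],[0.0,0.0,0.0]]
```

Descend, settle, grip, then pull toward +y until it stops.

Emit:
jog_arm(
  offset=[
    [1,2,8],
    [1,2,8],
    [1,2,9],
    [0,0,12],
    [0,0,12],
    [0,0,12],
    [0,0,9],
    [0,0,0],
    [0,0,0],
    [0,0,0],
    [0,0,0],
    [0,0,0],
    [0,-4,0],
    [0,-4,0],
    [0,-4,0],
    [0,-4,0],
  ],
  delta_rot=[
    [0,0,-0.1],
    [0,0,-0.1],
    [0,0,0],
    [0,0,0],
    [0,0,0],
    [0,0,0],
    [0,0,0],
    [0,0,0],
    [0,0,0],
    [0,0,0],
    [0,0,0],
    [0,0,0],
    [0.2,0,0],
    [0.2,0,0],
    [0.2,0,0],
    [0.2,0,0],
  ],
  jaw=[75,75,75,75,75,75,75,75,15,15,15,15,15,15,15,15],
  newtons=60,
)

```text
time: 72.6
tool_pos: [499.1, 374.0, 5.7]
tcp_rot: [179.6, 0.2, 5.2]
ft_force: [-4.6, -20.8, 1.1]
finger_gap: 23.2
```

```bash
python3 -c "
from h import *
st();p,R=tip();print(R.inv().apply(np.array([*disp(0,136),36])-p))"
```

```text
t 72.6 tip [499.2 374.2  38.7] rpy [179.6   0.2   5.2] F [ -4.6 -20.8   1.1] gap 23.2
[ 1.26572289 -3.57544512  2.6245726 ]
```

Emit:
jog_arm(
  offset=[
    [0,-5,0],
    [0,-5,0],
    [0,-4,0],
    [0,-3,0],
    [0,0,0],
    [0,0,0],
    [0,0,-15],
    [0,0,-25],
    [0,0,-25],
    [0,0,-25],
    [0,0,-20],
    [0,0,0],
  ],
  delta_rot=[
    [0,0,0],
    [0,0,0],
    [0,0,0],
    [0,0,0],
    [0,0,0],
    [0,0,0],
    [0,0,0],
    [0,0,0],
    [0,0,0],
    [0,0,0],
    [0,0,0],
    [0,0,0],
  ],
  jaw=[15,15,15,75,75,75,75,75,75,75,75,75],
)

```text
time: 73.8
tool_pos: [500.9, 382.2, 127.3]
tcp_rot: [178.5, 0.2, 5.1]
ft_force: [0.1, -0.2, 0.5]
finger_gap: 64.0
```

Run:
```python
from h import *
st()
snap('side','sideG');snap('top','topG')
v,u=np.mgrid[0:384,0:512].astype(float)
for t in('side0','sideF','sideG'):
    pc,d=load(t);W=px2w('side',u,v,depth=d);c=pc.astype(int)
    red=(c[...,0]>110)&(c[...,1]<70)&(W[...,2]>68)&(np.hypot(W[...,0]-500,W[...,1]-370)<60);print(t,red.sum(),W[red].mean(0), u[red].mean(),v[red].mean())
pc,d=load('sideG');a=cv2.resize(pc[180:330,80:240,::-1],(640,600),interpolation=cv2.INTER_CUBIC);cv2.imwrite('pics/sGc.png',a)
```

```text
t 73.8 tip [501.  383.  160.3] rpy [178.5   0.2   5.1] F [ 0.1 -0.2  0.5] gap 64.0
side0 102 [496.57633053 378.65237765  73.17817064] 106.16666666666667 296.2843137254902
sideF 100 [496.48684758 376.03558156  73.00544239] 107.4 295.38
sideG 105 [495.55736991 378.66886228  73.02690853] 106.55238095238096 296.5809523809524
```

View pics/sGc.png

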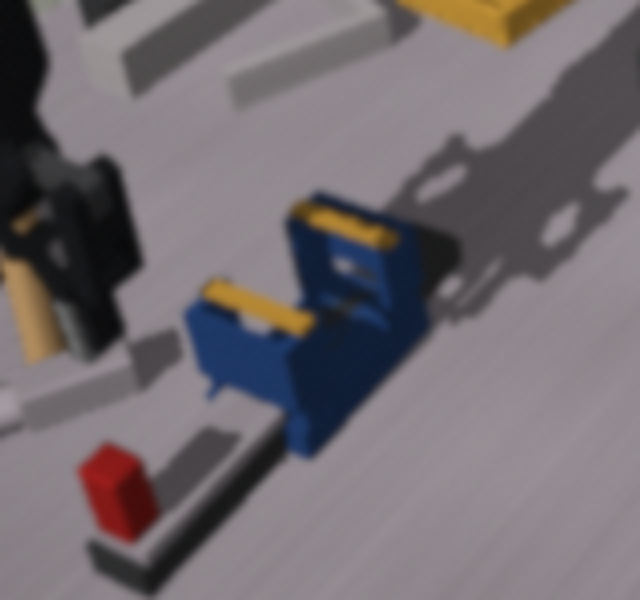

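The handle is back at its start position (y 378.7 against 378.7). I take one last look at both trays and the bystanders, then hand in.

Run:
```python
from h import *
p,d=load('topG');cv2.imwrite('pics/topGb.png',cv2.resize(p[:,:,::-1],(800,600),interpolation=cv2.INTER_CUBIC))
```

```text
(no output)
```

View pics/topGb.png

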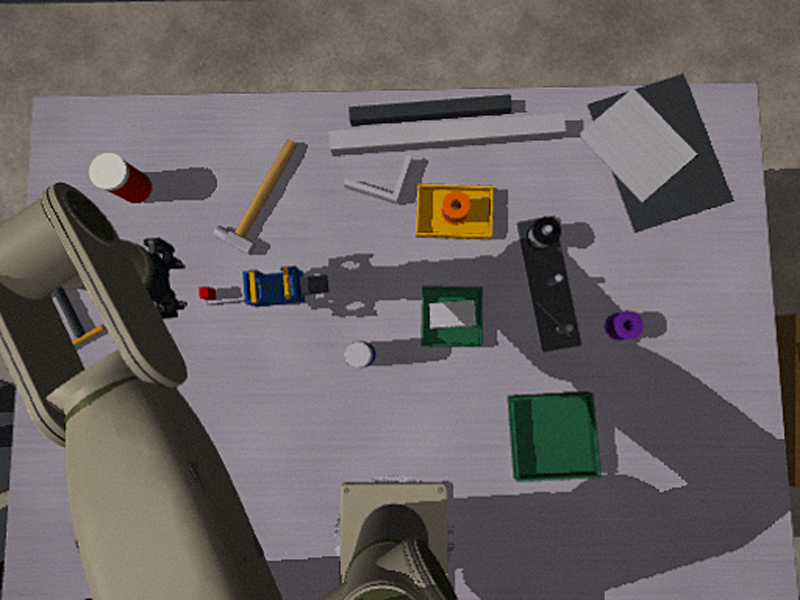

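The spool stands in the yellow tray (456,206) and the pile is in the green tray (452,315). The hammer, square, can, grey spool and purple spool are where they started.

```bash
python3 -c "
from h import *
print(r.hand_in())"
```

```text
the job is handed in; nothing more can be done
None
```

The kit is made up and handed in at about 74 s. I drew all four shim plates from the bottom, one at a time, and piled them flat in the smaller green tray. There was only one copper spool; it now stands upright in the yellow tray.

Last checks:
- **Plates:** the pile top is at z≈52 and the magazine is empty.
- **Spool:** its top is at z≈64, with its centre about 2 mm from the tray's centre.
- **Bystanders:** the hammer, square, can, grey spool and purple spool are at their starting pixels.

Four things disagreed or needed mending:
- **Tool offset:** the real finger tips lie about 33 mm behind the reported TCP. My first grasp of the handle closed on air just above it, so I measured the offset and planned with it from then on.
- **Green tray:** it was knocked about 35 mm aside after the first plate went in. I found it again and piled the other plates at the new place.
- **Shuttle:** my first final pull left it about 2.5 mm short of fully back. I pulled it to the stop again, and the handle now reads within 0.1 mm of its start along the pull.
- **Order:** because of that correction, the last shuttle pull came after the spool was placed.

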